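# Lay out a truck service kit on its outline pads

### The arm

A 6-joint arm with a two-finger parallel gripper is mounted at the origin on the work surface. World frame = base frame: x ahead of the robot, y to its left, z up, the work surface at z = 0. Lengths are in mm, angles in rad, forces in N, time in s.
With the tool pointing down it reaches from about 400 to 925 mm from the base axis. Payload 12.5 kg.
Tool frame: the origin (TCP) lies between the finger pads; the fingertips stand 25 mm ahead of it and the grasp point (between the pads) lies 6 mm ahead of it; z points along the fingers, y is the line along which they close (so a half turn about z gives the same grasp; the last joint's range is limited). The gripper opens to 95 mm and grips with 3 to 60 N. Pads are 20 mm wide; open, the fingers measure 119 mm over their backs; the gripper's body (75 mm by 180 mm) begins 59 mm behind the grasp point.
Start: joints at [1.226, 0.491, 1.559, -0, 1.092, -0.106], TCP at [147.817, 607.286, 214.861] pointing down, gripper open.
Joint ranges: [-3.1, 3.1], [-0.84, 2.19], [0.05, 2.79], [-1.13, 4.28], [0.06, 2.93], [-2.69, 2.69]. Speed limits (rad/s): [2.22, 2.22, 2.79, 3.14, 3.14, 3.14].

### API

Orientations are given as [roll, pitch, yaw] about the fixed x, y, z axes, in that order (R = Rz(yaw) Ry(pitch) Rx(roll)).
In Python, from cell import state, read_camera, job_done, cut_out gives the robot as it stands. The module is installed in compiled form; this text tells all that it offers.
- The arm moves only by the tool jog_arm, never from a script. Its argument "motion" is a list of rows, each a list of 2 entries, a list of its own where there are three numbers: the shift along the tool's x, y, z in mm, then the turn about the tool's z in rad. A call has 1 to 5 rows; each row is the pose to reach, as a shift and turn from the pose commanded when the call began, along the tool's axes at that moment; what a row does not reach only later rows make up. A row lasts 1/10 s, in which the tool goes at most 50 mm and 8.59 degrees, less where a joint would pass 70% of its speed; a pose out of reach is approached as far as the arm can. A call with a gripper value outside its range is refused whole. "grip" is the closure, from 0 (fully open) to 1 (shut), set as the call begins (left out, the last holds). The fingers move at their own pace and stop on an object; the grip force is fixed at half the most. Time passes only in rows, so rows that repeat a pose let the fingers close. It gives the time, the measured TCP pose, the force, the opening and the grip force at its end, in the units of the state.
- state(): the state, without advancing time (a new reading comes with each control period).
- read_camera(name): name is "side" or "top"; returns a dict with "img" (384x512x3 uint8, blue, green, red), "vertical_fov" (degrees; the focal length in pixels is half the picture's height over the tangent of half this angle, whatever the lens; pixels are square), "cx", "cy" (the principal point, pixels), "extrinsics" (4x4, takes a point from camera to world coordinates). Camera axes: x right, y up, looking along -z (the intrinsics and any distortion apply to the point x, -y, -z); pixel columns grow to the right and rows downward; lengths in mm; the calibration is good to about 2 mm. A picture is of the moment at which its call begins. There is no depth.
- job_done(): hands the job in; it is judged then, once.
Trained networks look in a picture, given as the dict that the camera call returned (one of the last four; its "shot" number tells which), for a name from the list of things; names that differ only in an ending like _2 or _b are one class to them, and where a whole thing is asked for, a point or a joint stands for the part that bears it (a point fixed in the world has none). Each returns a list of dicts, best first, with "p" (0 to 1); they miss things now and then, are a little off and sometimes report something else, mostly with a low value. They report only what shows in the picture. A call takes as long as a camera call.
- cut_out(name, picture): "region" (384x512 bool, what is visible of it) and "box" ([left, top, right, bottom] in pixels, round what is visible of it).
The state is a dict: "t": time; "joints": joint angles; "qvel": joint speeds; "tau": joint torques, N m; "eef_pos": TCP position; "tcp_rot": TCP orientation; "ft_force": force on the tool from outside, world axes, zero at the start; "moment": the same for the moment, N m; "opening": opening from 0.0 (shut) to 1.0 (fully open); "grip_force": force on a finger pad.
Only numpy, scipy, OpenCV 4.12 (cv2) and the standard library are available. Lean on these libraries where they do the work, as an engineer would, in place of code of your own. Each camera call takes 0.05 s, during which the arm holds its last target. There are 200 camera calls.

### The job

Lay out the service kit on the parts counter: put the red oil filter, the bearing, the yellow carton and the axle nut each in the middle of the black pad that carries its outline (red circles, white circles, yellow rectangle, hexagon), the filter standing upright, the other three lying flat, and the carton turned to lie along its rectangle. Set each part down rather than dropping it, and let go of it. Leave the blue filter and the green bottle standing where they are.

Things in the scene. Friction and masses are not known exactly. Their poses are not given: they have to be found in the camera images.
- oil_filter_mid (a point): Red spin-on oil filter with a white band, an upright can 60 mm in diameter and 90 mm tall, about 0.3 kg, standing on the counter. The point is its centre, 45 mm above its underside; z up along its axis. Its sides are straight up to 72 mm above the underside.
- bearing_mid (a point): Steel ball bearing with black seals, lying flat: 62 mm outside diameter, 30 mm bore, 20 mm high, about 0.2 kg. The point is its centre, 10 mm above its underside; z along its axis.
- carton_mid (a point): Yellow parts carton with a pale tape stripe, lying flat: 90 mm long (its x), 50 mm wide (its y), 40 mm high, about 0.3 kg. The point is its centre, 20 mm above its underside. It may be turned any way.
- nut_mid (a point): Brass-coloured hexagon axle nut, lying flat: 55 mm across flats, 63.5 mm across corners, 26 mm high, hole about 35 mm, about 0.25 kg. The point is its centre, 13 mm above its underside; its x axis passes squarely through the middle of two opposite flats (the other pairs at 60 and 120 degrees from it). How it is turned on its pad does not matter.
- pad_filter_top (a point): The oil filter's pad: black square rubber pad, 100 x 100 mm and 6 mm thick, fixed to the counter, turned by up to 0.6 rad; marked with two close red circles, 58 and 68 mm in diameter. The point is the centre of its top face, 6 mm above the counter; z up.
- pad_bearing_top (a point): The bearing's pad: black square rubber pad, 100 x 100 mm and 6 mm thick, fixed to the counter, turned by up to 0.6 rad; marked with two white circles, one inside the other, 70 and 28 mm in diameter. The point is the centre of its top face, 6 mm above the counter; z up.
- pad_carton_top (a point): The carton's pad: black square rubber pad, 100 x 100 mm and 6 mm thick, fixed to the counter, turned by up to 0.6 rad; marked with a yellow rectangle 94 x 58 mm, its long side along the pad's x axis. The point is the centre of its top face, 6 mm above the counter; z up.
- pad_nut_top (a point): The nut's pad: black square rubber pad, 100 x 100 mm and 6 mm thick, fixed to the counter, turned by up to 0.6 rad; marked with two close brass-coloured hexagon outlines. The point is the centre of its top face, 6 mm above the counter; z up.
- blue_filter_mid (a point): Blue filter with a white band, not part of the kit: same size as the red one (60 mm diameter, 90 mm tall), standing loose on the counter; to be left alone. The point is its centre, 45 mm up; z up.
- oil_bottle_mid (a point): Green round bottle with a paper label and black cap, 56 mm in diameter and 110 mm tall, standing loose on the counter; to be left alone. The point is its centre, 55 mm up; z up.

How it is judged:
By the outcome, as a careful person would: the job done as asked, in the order asked, and still so for the second after the job is handed in, with the robot touching nothing.
It also fails if it takes over 109 s, if anything falls off the work surface, if the arm or the gripper's body presses on something with over 40 N, if the wrist force passes 120 N, or if a joint passes its speed limit or range.

## Working session

There is one attempt and no reset: what is moved stays moved. The work goes in short steps, Python scripts to look and compute and a tool call to move; the robot and the scene stay as the last step left them, time stands still between calls to the robot, and variables do not carry over. Pictures are saved under pics/ and viewed, at most 14 in all, crops included, and the job is handed in when it is done.

Besides the shell and the picture viewer there is one more tool, called after "Call:" by a JSON object that holds its "name" and its "arguments", one argument or row to a line. jog_arm: Moves the arm, as the interface text tells. Its arguments: {"type":"object","properties":{"motion":{"type":"array"},"grip":{"type":"number"}},"required":["motion"]}

```bash
mkdir -p pics; ls; python3 - <<'E'
from cell import *
import cv2,numpy as np
s=state();print({k:np.round(v,3).tolist() for k,v in s.items()})
for n in("top","side"):
    c=read_camera(n);cv2.imwrite(f"pics/{n}0.png",c["img"])
    print(n,{k:(np.round(v,3).tolist() if k!="img" else 0) for k,v in c.items()})
E
```

```text
pics
{'t': 0.0, 'joints': [1.226, 0.492, 1.559, 0.0, 1.092, -0.106], 'qvel': [0.0, -0.001, -0.002, 0.0, -0.001, 0.001], 'tau': [0.001, -61.265, -25.82, 0.069, 0.048, -0.0], 'eef_pos': [147.722, 607.03, 214.267], 'tcp_rot': [-3.14, -0.0, 2.903], 'ft_force': [-0.099, 0.913, 0.312], 'moment': [-0.011, -0.04, -0.036], 'grip_force': 0.0, 'opening': 1.0}
top {'img': 0, 'vertical_fov': 53.388, 'cx': 256.873, 'cy': 185.002, 'extrinsics': [[0.041, 0.977, -0.208, 332.605], [-0.999, 0.041, -0.005, 1.161], [0.004, 0.208, 0.978, 1101.131], [0.0, 0.0, 0.0, 1.0]], 'shot': 1}
side {'img': 0, 'vertical_fov': 57.435, 'cx': 252.933, 'cy': 193.961, 'extrinsics': [[0.92, 0.257, -0.296, 261.636], [-0.392, 0.557, -0.732, -695.749], [-0.024, 0.79, 0.613, 638.22], [0.0, 0.0, 0.0, 1.0]], 'shot': 2}
```

View pics/top0.png

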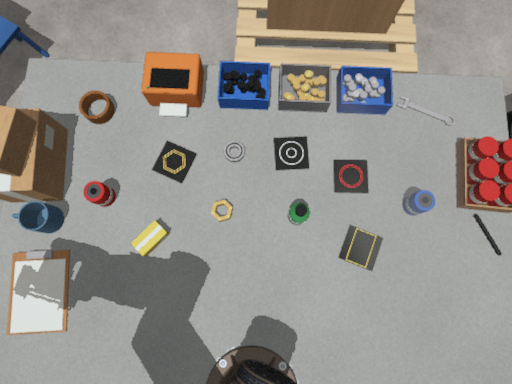

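View pics/side0.png

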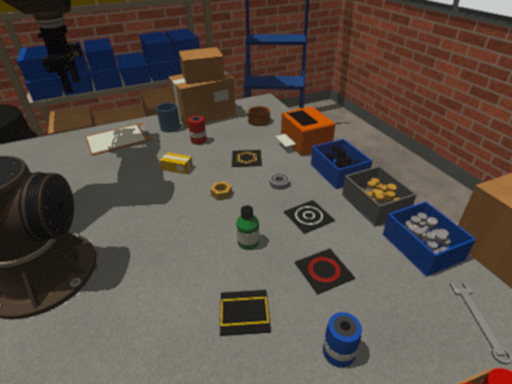

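```bash
cat > h.py <<'E'
from cell import *
import cv2,numpy as np
from scipy.optimize import least_squares
def proj(c,P,k1=0):
    E=np.array(c["extrinsics"]);q=(np.asarray(P,float)-E[:3,3])@E[:3,:3]
    f=192/np.tan(np.radians(c["vertical_fov"])/2)
    u=q[:,0]/-q[:,2];v=-q[:,1]/-q[:,2];d=1+k1*(u*u+v*v)
    return np.c_[c["cx"]+f*u*d,c["cy"]+f*v*d]
def back(c,px,z):
    E=np.array(c["extrinsics"]);f=192/np.tan(np.radians(c["vertical_fov"])/2)
    d=E[:3,:3]@[(px[0]-c["cx"])/f,-(px[1]-c["cy"])/f,-1];return (E[:3,3]+d*(z-E[2,3])/d[2])[:2]
def prism(xy,z0,z1): return np.r_[np.c_[xy,np.full(len(xy),z0)],np.c_[xy,np.full(len(xy),z1)]]
def poly(r,n,o=0): a=np.arange(n)*2*np.pi/n+o;return r*np.c_[np.cos(a),np.sin(a)]
def box(a,b): return np.array([[a,b],[-a,b],[-a,-b],[a,-b]])/2.
def can(h1,r1,h2,r2): return lambda z:np.r_[prism(poly(r1,48),z,z+h1),prism(poly(r2,48),z+h1,z+h2)]
M={"oil_filter_mid":can(72,30,90,24),"blue_filter_mid":can(72,30,90,24),"oil_bottle_mid":can(75,28,110,12),
"bearing_mid":lambda z:prism(poly(31,48),z,z+20),"carton_mid":lambda z:prism(box(90,50),z,z+40),
"nut_mid":lambda z:prism(poly(31.75,6,np.pi/6),z,z+26)}
PAD=lambda z:prism(box(100,100),0,6)
for n in("filter","bearing","carton","nut"):M[f"pad_{n}_top"]=PAD
def cut(name,cams):
    out=[]
    for c in cams:
        r=cut_out(name,c)
        if not r: print(name,"missed");continue
        m=r[0]["region"].astype(np.uint8);k=max(cv2.findContours(m,cv2.RETR_EXTERNAL,cv2.CHAIN_APPROX_NONE)[0],key=len)
        out.append((c,k[:,0].astype(float),r[0]["p"]))
    return out
def fit(name,obs,z=0,k1=0,yaws=(0,.4,.8,-.4)):
    best=None
    c,k,_=obs[0];x0=back(c,k.mean(0),20)
    def res(p):
        R=np.array([[np.cos(p[2]),np.sin(p[2])],[-np.sin(p[2]),np.cos(p[2])]])
        V=M[name](z);V=np.c_[V[:,:2]@R+p[:2],V[:,2]];o=[]
        for c,k,_ in obs:
            h=cv2.convexHull(proj(c,V,k1).astype(np.float32))
            o+= [cv2.pointPolygonTest(h,(float(a),float(b)),True)-.5 for a,b in k]
        return np.array(o)
    for y in yaws:
        s=least_squares(res,[*x0,y],loss="soft_l1",x_scale=[1,1,.02],diff_step=1e-4)
        if best is None or s.cost<best.cost: best=s
    return best.x,np.sqrt(np.mean(res(best.x)**2))
E
python3 - <<'E'
from h import *
cams=[read_camera("top"),read_camera("side")]
for n in M:
    o=cut(n,cams);out=[]
    for sub in [o]+[[q] for q in o]:
        x,r=fit(n,sub);out.append((np.round(x,2).tolist(),round(float(r),2)))
    print(n,[round(q[2],2) for q in o],[q[1].mean(0).round().tolist() for q in o],*out)
E
```

```text
oil_filter_mid [0.97, 0.96] [[98.0, 194.0], [197.0, 129.0]] ([513.03, 452.41, -0.31], 0.52) ([513.21, 451.76, -0.73], 0.46) ([513.6, 458.28, -0.91], 0.33)
blue_filter_mid [0.83, 0.8] [[418.0, 203.0], [341.0, 338.0]] ([526.88, -440.6, -0.47], 1.29) ([527.24, -448.52, 1.25], 0.51) ([527.75, -439.42, 1.12], 0.61)
oil_bottle_mid [0.91, 0.91] [[298.0, 214.0], [247.0, 228.0]] ([480.46, -109.42, 2.34], 0.74) ([479.82, -110.38, 1.27], 0.67) ([481.16, -107.86, -0.97], 0.69)
bearing_mid [0.87, 0.73] [[234.0, 152.0], [278.0, 181.0]] ([662.92, 80.64, 0.47], 0.66) ([663.8, 79.62, -0.69], 0.31) ([662.25, 84.15, -0.5], 0.58)
carton_mid [0.75, 0.9] [[149.0, 239.0], [175.0, 162.0]] ([396.03, 302.58, -0.73], 0.56) ([396.37, 301.31, -0.72], 0.41) ([396.04, 306.65, -0.74], 0.3)
nut_mid [0.59, 0.57] [[221.0, 210.0], [220.0, 190.0]] ([484.29, 107.28, 0.29], 0.61) ([485.38, 106.05, -0.74], 0.4) ([483.29, 110.17, -0.65], 0.38)
pad_filter_top [0.96, 0.79] [[350.0, 177.0], [323.0, 270.0]] ([605.14, -264.9, 0.03], 0.61) ([604.65, -266.96, 0.04], 0.41) ([605.51, -263.59, 0.03], 0.43)
pad_bearing_top [0.73, 0.74] [[291.0, 153.0], [308.0, 216.0]] ([668.73, -88.32, 0.1], 0.69) ([668.84, -90.29, 0.1], 0.69) ([668.6, -86.19, 0.1], 0.3)
pad_carton_top [0.83, 0.59] [[360.0, 248.0], [243.0, 312.0]] ([396.31, -291.98, -0.35], 0.51) ([396.12, -293.89, -0.35], 0.34) ([396.37, -291.16, -0.34], 0.37)
pad_nut_top [0.9, 0.66] [[174.0, 162.0], [278.0, 180.0]] ([629.0, 254.4, 1.27], 13.03) ([626.95, 257.4, -0.36], 0.58) ([693.69, 93.93, 1.04], 3.8)
```

```bash
cat > plan.py <<'E'
import sys,numpy as np
from cell import state
def ax(Y): return np.array([[np.cos(Y),np.sin(Y)],[np.sin(Y),-np.cos(Y)]])
s=state();p=np.array(s["eef_pos"]);Y=s["tcp_rot"][2]
print("t",round(s["t"],2),"at",np.round(p,1),round(Y,3),"op",round(s["opening"],3))
# waypoints: x,y,z,yaw,maxstep
for w in sys.argv[1:]:
    x,y,z,yw,st=map(float,w.split(","))
    q=np.array([x,y,z]);dy=(yw-Y+np.pi)%(2*np.pi)-np.pi
    n=max(1,int(np.ceil(max(np.linalg.norm(q-p)/st,abs(dy)/.145))))
    print("->",w,"rows",n)
    for a in range(0,n,5):
        b=min(n,a+5);d=(q-p)*(b-a)/n;Yc=Y+dy*a/n
        print("  ",b-a,"rows, each:",np.round(np.r_[ax(Yc)@d[:2],-d[2]]/(b-a),1).tolist(),"turn",round(-dy/n,4),"| end",np.round(np.r_[ax(Yc)@d[:2],-d[2]],1).tolist(),round(-dy*(b-a)/n,3))
    p,Y=q,Y+dy
E
python3 plan.py 513.3,454.5,180,1.571,42 513.3,454.5,56,1.571,30
```

```text
t 1.2 at [147.9 607.3 214.9] 2.903 op 0.999
-> 513.3,454.5,180,1.571,42 rows 10
   5 rows, each: [-39.1, -6.2, 3.5] turn 0.1332 | end [-195.6, -31.0, 17.4] 0.666
   5 rows, each: [-34.6, 19.3, 3.5] turn 0.1332 | end [-173.0, 96.5, 17.4] 0.666
-> 513.3,454.5,56,1.571,30 rows 5
   5 rows, each: [0.0, 0.0, 24.8] turn -0.0 | end [0.0, 0.0, 124.0] -0.0
```

Call:
{"name": "jog_arm", "arguments": {
  "motion": [
    [[-39.1,-6.2,3.5],0.133],
    [[-78.2,-12.4,7],0.266],
    [[-117.4,-18.6,10.4],0.4],
    [[-156.5,-24.8,13.9],0.533],
    [[-195.6,-31,17.4],0.666]
  ],
  "grip": 0
}}

```text
t: 1.7
eef_pos: [331.9, 530.2, 197.4]
tcp_rot: [3.141, -0.0, 2.232]
ft_force: [0.8, 0.1, -0.3]
opening: 1.002
grip_force: 0.0
```

Call:
{"name": "jog_arm", "arguments": {
  "motion": [
    [[-34.6,19.3,3.5],0.133],
    [[-69.2,38.6,7],0.266],
    [[-103.8,57.9,10.4],0.4],
    [[-138.4,77.2,13.9],0.533],
    [[-173,96.5,17.4],0.666]
  ]
}}

```text
t: 2.2
eef_pos: [514.8, 453.7, 180.0]
tcp_rot: [3.142, -0.0, 1.565]
ft_force: [-0.0, 1.0, -0.3]
opening: 0.999
grip_force: 0.0
```

```bash
python3 plan.py 513.3,454.5,56,1.571,30; python3 - <<'E'
from h import *
c=read_camera("top");cv2.imwrite("pics/t1.png",cv2.resize(c["img"][100:260,20:220],None,fx=3,fy=3))
E
```

```text
t 2.2 at [514.8 453.7 180. ] 1.565 op 0.999
-> 513.3,454.5,56,1.571,30 rows 5
   5 rows, each: [0.2, -0.3, 24.8] turn -0.0011 | end [0.8, -1.5, 124.0] -0.006
```

Call:
{"name": "jog_arm", "arguments": {
  "motion": [
    [[0.2,0,28],0],
    [[0.4,-0.5,56],0],
    [[0.6,-1,84],0],
    [[0.8,-1,110],0],
    [[0.8,-1,124],0]
  ]
}}

```text
t: 2.75
eef_pos: [511.5, 454.9, 53.9]
tcp_rot: [-3.14, 0.001, 1.571]
ft_force: [0.1, -0.4, 0.3]
opening: 1.001
grip_force: 0.0
```

Call:
{"name": "jog_arm", "arguments": {
  "motion": [
    [[0,0,0],0],
    [[0,0,0],0],
    [[0,0,0],0],
    [[0,0,0],0],
    [[0,0,0],0]
  ],
  "grip": 1
}}

```text
t: 3.25
eef_pos: [512.5, 455.5, 57.0]
tcp_rot: [3.141, -0.001, 1.571]
ft_force: [-0.6, -0.7, -0.4]
opening: 0.638
grip_force: 0.0
```

```bash
python3 plan.py; python3 - <<'E'
from h import *
cams=[read_camera("top"),read_camera("side")]
n="oil_filter_mid";o=cut(n,cams)
for q in o: print(q[2],fit(n,[q]))
E
```

```text
t 3.25 at [512.5 455.5  57. ] 1.571 op 0.638
0.67 (array([513.03656351, 448.43454118,   1.1840267 ]), np.float64(2.8811797751532966))
0.84 (array([ 5.14419170e+02,  4.57031031e+02, -3.86840216e-01]), np.float64(0.6340613054299115))
```

Call:
{"name": "jog_arm", "arguments": {
  "motion": [
    [[0,0,0],0],
    [[0,0,0],0],
    [[0,0,0],0]
  ]
}}

```text
t: 3.75
eef_pos: [512.6, 455.5, 56.8]
tcp_rot: [3.141, -0.001, 1.571]
ft_force: [0.3, -0.3, 6.3]
opening: 0.62
grip_force: 30.0
```

```bash
python3 plan.py 512.5,455,160,1.571,35 605.2,-265,160,1.571,40 605.2,-265,80,1.571,25
```

```text
t 3.75 at [512.6 455.5  56.8] 1.571 op 0.62
-> 512.5,455,160,1.571,35 rows 3
   3 rows, each: [-0.2, -0.0, -34.4] turn -0.0001 | end [-0.5, -0.1, -103.2] -0.0
-> 605.2,-265,160,1.571,40 rows 19
   5 rows, each: [-37.9, 4.9, -0.0] turn -0.0 | end [-189.5, 24.4, -0.0] -0.0
   5 rows, each: [-37.9, 4.9, -0.0] turn -0.0 | end [-189.5, 24.4, -0.0] -0.0
   5 rows, each: [-37.9, 4.9, -0.0] turn -0.0 | end [-189.5, 24.4, -0.0] -0.0
   4 rows, each: [-37.9, 4.9, -0.0] turn -0.0 | end [-151.6, 19.5, -0.0] -0.0
-> 605.2,-265,80,1.571,25 rows 4
   4 rows, each: [0.0, 0.0, 20.0] turn -0.0 | end [0.0, 0.0, 80.0] -0.0
```

Call:
{"name": "jog_arm", "arguments": {
  "motion": [
    [[0,0,-8],0],
    [[0,0,-30],0],
    [[0,0,-58],0],
    [[0,0,-86],0],
    [[0,0,-103],0]
  ]
}}

```text
t: 4.25
eef_pos: [512.5, 455.5, 161.4]
tcp_rot: [3.14, -0.001, 1.571]
ft_force: [1.4, -0.2, -2.2]
opening: 0.619
grip_force: 30.0
```

Call:
{"name": "jog_arm", "arguments": {
  "motion": [
    [[-15,2,0],0],
    [[-45,6,0],0],
    [[-83,11,0],0],
    [[-121,16,0],0],
    [[-159,20,0],0]
  ]
}}

```text
t: 4.75
eef_pos: [531.6, 293.7, 157.7]
tcp_rot: [-3.14, 0.001, 1.571]
ft_force: [1.1, -1.3, -2.0]
opening: 0.619
grip_force: 30.0
```

Call:
{"name": "jog_arm", "arguments": {
  "motion": [
    [[-38,5,0],0],
    [[-76,10,0],0],
    [[-114,15,0],0],
    [[-152,20,0],0],
    [[-190,25,0],0]
  ]
}}

```text
t: 5.25
eef_pos: [556.2, 103.8, 157.9]
tcp_rot: [-3.14, 0.0, 1.571]
ft_force: [-0.4, -0.2, -2.6]
opening: 0.621
grip_force: 30.0
```

Call:
{"name": "jog_arm", "arguments": {
  "motion": [
    [[-38,5,0],0],
    [[-76,10,0],0],
    [[-114,15,0],0],
    [[-152,20,0],0],
    [[-190,25,0],0]
  ]
}}

```text
t: 5.75
eef_pos: [581.0, -85.8, 157.8]
tcp_rot: [-3.14, -0.001, 1.57]
ft_force: [1.0, -0.5, -2.5]
opening: 0.622
grip_force: 30.0
```

Call:
{"name": "jog_arm", "arguments": {
  "motion": [
    [[-38,5,0],0],
    [[-76,10,0],0],
    [[-114,15,0],0],
    [[-150,20,0],0],
    [[-170,22,0],0]
  ]
}}

```text
t: 6.25
eef_pos: [603.0, -256.6, 157.5]
tcp_rot: [-3.14, -0.001, 1.569]
ft_force: [0.6, 0.6, -2.8]
opening: 0.619
grip_force: 30.0
```

```bash
python3 plan.py 605.2,-265,80,1.571,25 ; python3 - <<'E'
from h import *
cams=[read_camera("top"),read_camera("side")]
s=state();print(s["eef_pos"],s["grip_force"],s["opening"])
n="oil_filter_mid";o=cut(n,cams)
z=s["eef_pos"][2]-57
for q in o: print(q[2],fit(n,[q],z=z))
cv2.imwrite("pics/s2.png",cams[1]["img"])
E
```

```text
t 6.25 at [ 603.  -256.6  157.5] 1.569 op 0.619
-> 605.2,-265,80,1.571,25 rows 4
   4 rows, each: [-2.1, 0.5, 19.4] turn -0.0006 | end [-8.4, 2.2, 77.5] -0.002
[ 603.17874091 -256.20293077  157.60717634] 29.964227102464065 0.623487129905039
oil_filter_mid missed
0.66 (array([ 605.19247603, -262.20714782,   14.11023756]), np.float64(1.2422916350729718))
```

View pics/s2.png

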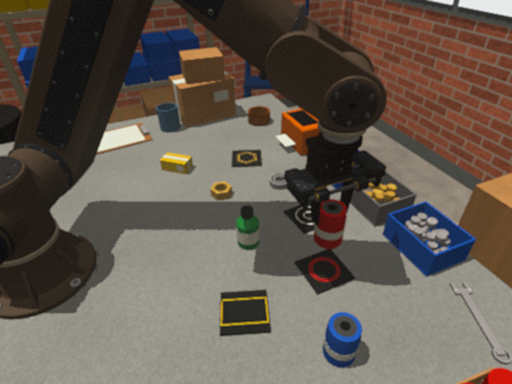

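Call:
{"name": "jog_arm", "arguments": {
  "motion": [
    [[-4,1,10],0],
    [[-8.4,1.3,35],0],
    [[-8.4,1.3,65],0],
    [[-8.4,1.3,82],0],
    [[-8.4,1.3,87],0]
  ]
}}

```text
t: 6.95
eef_pos: [604.6, -260.6, 69.4]
tcp_rot: [-3.138, -0.002, 1.572]
ft_force: [-0.5, -0.0, -1.3]
opening: 0.617
grip_force: 30.0
```

Call:
{"name": "jog_arm", "arguments": {
  "motion": [
    [[0,0,0],0],
    [[0,0,0],0]
  ]
}}

```text
t: 7.15
eef_pos: [606.1, -261.9, 72.8]
tcp_rot: [3.141, 0.0, 1.571]
ft_force: [0.4, -0.7, -2.2]
opening: 0.62
grip_force: 30.0
```

```bash
python3 plan.py; python3 - <<'E'
from h import *
cams=[read_camera("top"),read_camera("side")]
s=state();print(s["eef_pos"],s["ft_force"])
z=s["eef_pos"][2]-56.8
for n in["oil_filter_mid","pad_filter_top"]:
  for q in cut(n,cams): print(n,q[0]["shot"],q[2],fit(n,[q],z=z))
cv2.imwrite("pics/s3.png",cv2.resize(cams[1]["img"][130:330,220:420],None,fx=3,fy=3))
E
```

```text
t 7.15 at [ 606.1 -261.9   72.8] 1.571 op 0.62
[ 606.07040906 -262.09976004   73.10448017] [-0.00484684 -0.50032437 -1.37387014]
oil_filter_mid missed
oil_filter_mid 11 0.83 (array([ 607.47787975, -267.80351124,    0.9365557 ]), np.float64(1.5010151846223787))
pad_filter_top 10 0.4 (array([ 6.29951579e+02, -1.71426770e+02, -5.92631909e-01]), np.float64(2.295077692002298))
pad_filter_top 11 0.64 (array([ 6.04920572e+02, -2.63424979e+02,  2.41465018e-02]), np.float64(5.737147915586571))
```

View pics/s3.png

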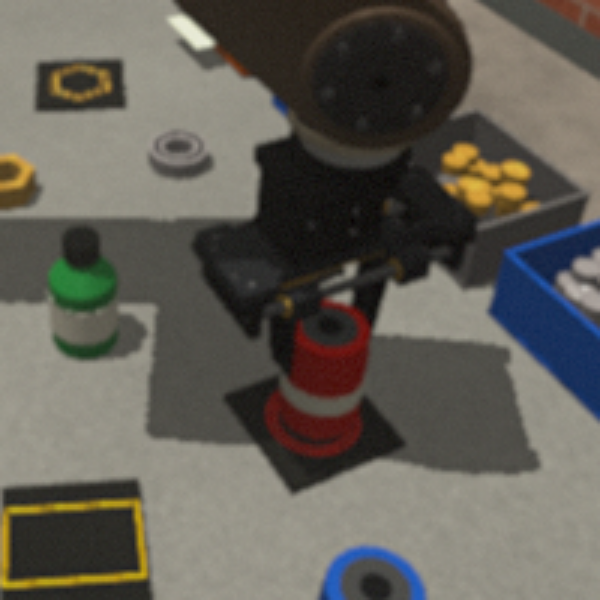

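Call:
{"name": "jog_arm", "arguments": {
  "motion": [
    [[-1.5,-1,2],0],
    [[-3,-1.8,4.5],0],
    [[-3,-1.8,6.5],0],
    [[-3,-1.8,8],0],
    [[-3,-1.8,8],0]
  ]
}}

```text
t: 7.95
eef_pos: [603.7, -265.0, 63.6]
tcp_rot: [-3.141, -0.0, 1.571]
ft_force: [0.3, 0.2, -2.4]
opening: 0.618
grip_force: 30.0
```

Call:
{"name": "jog_arm", "arguments": {
  "motion": [
    [[0,0,0.7],0],
    [[0,0,1.4],0],
    [[0,0,1.4],0]
  ]
}}

```text
t: 8.25
eef_pos: [603.9, -265.1, 62.9]
tcp_rot: [3.141, 0.0, 1.571]
ft_force: [-0.3, 0.2, 0.5]
opening: 0.621
grip_force: 30.0
```

Call:
{"name": "jog_arm", "arguments": {
  "motion": [
    [[0,0,0],0],
    [[0,0,0],0],
    [[0,0,0],0],
    [[0,0,0],0],
    [[0,0,0],0]
  ],
  "grip": 0
}}

```text
t: 8.75
eef_pos: [603.8, -265.1, 62.6]
tcp_rot: [3.142, -0.0, 1.571]
ft_force: [-0.2, 0.5, 0.4]
opening: 0.972
grip_force: 0.0
```

Call:
{"name": "jog_arm", "arguments": {
  "motion": [
    [[0,0,-25],0],
    [[0,0,-60],0],
    [[0,0,-95],0],
    [[0,0,-120],0],
    [[0,0,-130],0]
  ]
}}

```text
t: 9.25
eef_pos: [604.4, -265.4, 195.3]
tcp_rot: [3.138, 0.002, 1.571]
ft_force: [-0.2, 0.1, 0.2]
opening: 1.001
grip_force: 0.0
```

```bash
python3 plan.py 663,82,180,3.1416,42 663,82,28.5,3.1416,30
```

```text
t 9.25 at [ 604.4 -265.4  195.3] 1.571 op 1.001
-> 663,82,180,3.1416,42 rows 11
   5 rows, each: [31.6, 5.3, 1.4] turn -0.1428 | end [157.9, 26.6, 6.9] -0.714
   5 rows, each: [20.4, 24.7, 1.4] turn -0.1428 | end [101.9, 123.5, 6.9] -0.714
   1 rows, each: [-0.8, 32.0, 1.4] turn -0.1428 | end [-0.8, 32.0, 1.4] -0.143
-> 663,82,28.5,3.1416,30 rows 6
   5 rows, each: [0.0, 0.0, 25.2] turn -0.0 | end [0.0, 0.0, 126.2] -0.0
   1 rows, each: [0.0, 0.0, 25.2] turn -0.0 | end [0.0, 0.0, 25.2] -0.0
```

Call:
{"name": "jog_arm", "arguments": {
  "motion": [
    [[31.6,5.3,1.4],-0.143],
    [[63.2,10.6,2.8],-0.286],
    [[94.7,16,4.1],-0.428],
    [[126.3,21.3,5.5],-0.571],
    [[158,26.6,7],-0.714]
  ]
}}

```text
t: 9.75
eef_pos: [630.2, -105.8, 184.5]
tcp_rot: [-3.141, -0.001, 2.291]
ft_force: [0.9, 0.5, 0.3]
opening: 1.0
grip_force: 0.0
```

Call:
{"name": "jog_arm", "arguments": {
  "motion": [
    [[20.4,24.7,1.4],-0.143],
    [[40.8,49.4,2.8],-0.286],
    [[61.1,74.1,4.1],-0.428],
    [[81.5,98.8,5.5],-0.571],
    [[102,123.5,7],-0.714]
  ]
}}

```text
t: 10.25
eef_pos: [656.7, 52.2, 177.4]
tcp_rot: [-3.141, -0.001, 3.005]
ft_force: [0.7, 1.0, -0.2]
opening: 1.0
grip_force: 0.0
```

```bash
python3 - <<'E'
from h import *
cams=[read_camera("top"),read_camera("side")]
o=cut("oil_filter_mid",cams)
print(fit("oil_filter_mid",o,6),[fit("oil_filter_mid",[q],6) for q in o])
cv2.imwrite("pics/t4.png",cv2.resize(cams[0]["img"][100:260,230:450],None,fx=3,fy=3))
E
python3 plan.py 663,82,28.5,3,30
```

```text
(array([ 604.78199253, -269.5509322 ,   -0.63856139]), np.float64(0.9998668960457824)) [(array([ 605.4461127 , -274.57392093,    1.49652498]), np.float64(0.4035078053420726)), (array([ 606.17748257, -266.96470972,    0.96804605]), np.float64(0.4571008566697426))]
t 10.45 at [656.6  51.3 177.6] 2.999 op 0.999
-> 663,82,28.5,3,30 rows 6
   5 rows, each: [-0.3, 5.2, 24.8] turn -0.0002 | end [-1.7, 26.1, 124.2] -0.001
   1 rows, each: [-0.3, 5.2, 24.8] turn -0.0002 | end [-0.3, 5.2, 24.8] -0.0
```

View pics/t4.png

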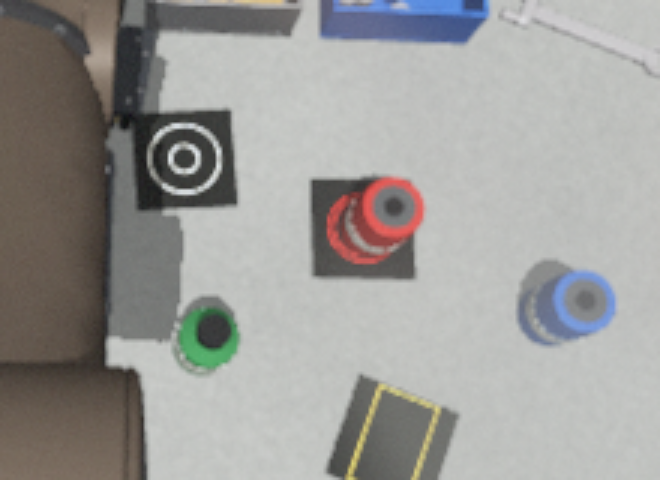

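```bash
python3 - <<'E'
from h import *
c=read_camera("side")
I=cv2.resize(c["img"][190:310,260:390],None,fx=5,fy=5,interpolation=cv2.INTER_CUBIC)
# overlay: predicted circles dia 60 at two candidate centres on pad top
def dr(P,col):
    p=((proj(c,P)-[260,190])*5+2).astype(np.int32);cv2.polylines(I,[p],True,col,1)
cx,cy=605.5,-263.6
for r in(29,34):
    a=poly(r,60)+[cx,cy];dr(np.c_[a,np.full(60,6.)],(255,255,0))
a=box(100,100)@np.array([[np.cos(.03),np.sin(.03)],[-np.sin(.03),np.cos(.03)]])+[cx,cy];dr(np.c_[a,np.full(4,6.)],(255,255,0))
for z in(6,78):
    a=poly(30,60)+[606.2,-267];dr(np.c_[a,np.full(60,float(z))],(0,255,0))
cv2.imwrite("pics/s5.png",I)
E
```

```text
(no output)
```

View pics/s5.png

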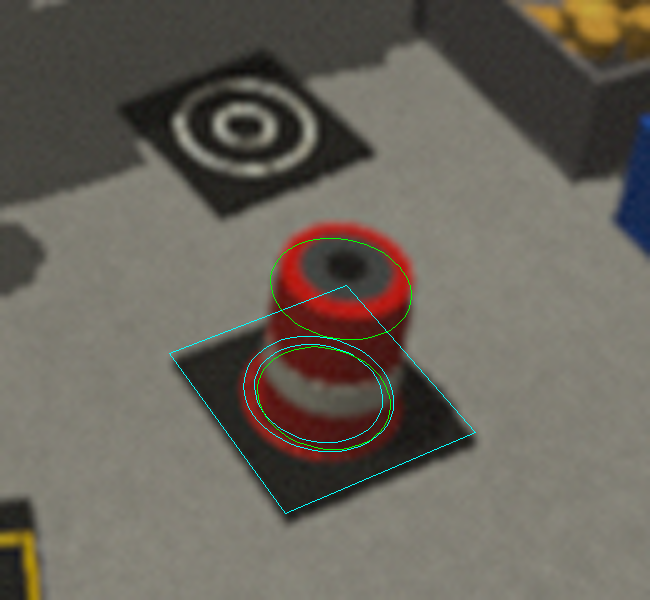

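```bash
python3 - <<'E'
from h import *
cams=[read_camera("top"),read_camera("side")]
o=cut("oil_filter_mid",cams)
for i,pc in((0,(604.65,-266.96)),(1,(605.51,-263.59))):
    c,k,p=o[i]
    a=poly(34,90)+pc;ring=cv2.convexHull(proj(c,np.c_[a,np.full(90,6.)]).astype(np.float32))
    d=np.array([cv2.pointPolygonTest(ring,tuple(map(float,q)),True) for q in k])
    for lim in(2,3.5):
        kk=k[(d<-lim)|(d>lim)]
        print(i,len(k),len(kk),fit("oil_filter_mid",[(c,kk,p)],6,yaws=(0,)))
    # red pixels beyond model, report contour bottom
    print("mask bbox",k.min(0),k.max(0),"ring bbox",ring[:,0].min(0),ring[:,0].max(0))
    for cy in(-262,-266,-270,-274):
        V=M["oil_filter_mid"](6);V[:,:2]+=[605,cy];q=proj(c,V);print(cy,q.min(0).round(1),q.max(0).round(1))
E
```

```text
0 73 58 (array([ 6.05380816e+02, -2.75848392e+02,  2.03564848e-01]), np.float64(0.3606120276006384))
0 73 46 (array([ 6.05521900e+02, -2.75859159e+02,  1.75437744e-03]), np.float64(0.3771902695942243))
mask bbox [343. 160.] [370. 186.] ring bbox [338.55746 164.90831] [361.60913 187.33217]
-262 [338.2 159.4] [365.5 185.8]
-266 [339.6 159.4] [366.9 185.9]
-270 [340.9 159.5] [368.3 185.9]
-274 [342.3 159.6] [369.8 186. ]
1 114 76 (array([ 6.05449529e+02, -2.68362183e+02, -1.44487639e-01]), np.float64(0.4770873122354554))
1 114 64 (array([ 605.41977605, -268.42818669,    0.        ]), np.float64(0.49057293220779785))
mask bbox [312. 235.] [341. 279.] ring bbox [308.35693 256.82187] [338.3714  279.90115]
-262 [309.6 232. ] [340. 278.]
-266 [310.4 233.2] [341.1 279.3]
-270 [311.3 234.3] [342.2 280.7]
-274 [312.2 235.5] [343.3 282. ]
```

```bash
python3 plan.py 605,-271,175,3.1416,38 605,-271,56,3.1416,30
```

```text
t 10.7 at [656.9  49.8 178.6] 2.997 op 1.002
-> 605,-271,175,3.1416,38 rows 9
   5 rows, each: [0.6, -36.1, 0.4] turn -0.0161 | end [2.8, -180.5, 2.0] -0.08
   4 rows, each: [3.5, -35.9, 0.4] turn -0.0161 | end [13.8, -143.8, 1.6] -0.064
-> 605,-271,56,3.1416,30 rows 4
   4 rows, each: [0.0, 0.0, 29.8] turn -0.0 | end [0.0, 0.0, 119.0] -0.0
```

Call:
{"name": "jog_arm", "arguments": {
  "motion": [
    [[0.6,-36,0.4],-0.016],
    [[1.2,-72,0.8],-0.032],
    [[1.8,-108,1.2],-0.048],
    [[2.2,-144,1.6],-0.064],
    [[2.8,-180,2],-0.08]
  ]
}}

```text
t: 11.2
eef_pos: [628.0, -129.0, 176.7]
tcp_rot: [3.142, 0.0, 3.078]
ft_force: [-0.6, 0.2, -0.1]
opening: 1.0
grip_force: 0.0
```

Call:
{"name": "jog_arm", "arguments": {
  "motion": [
    [[3.5,-36,0.4],-0.016],
    [[7,-72,0.8],-0.032],
    [[10.5,-108,1.2],-0.048],
    [[14,-144,1.6],-0.064],
    [[14,-144,1.6],-0.064]
  ]
}}

```text
t: 11.7
eef_pos: [604.3, -274.3, 174.8]
tcp_rot: [-3.141, 0.0, 3.138]
ft_force: [0.5, -0.1, 0.9]
opening: 1.002
grip_force: 0.0
```

Call:
{"name": "jog_arm", "arguments": {
  "motion": [
    [[0,0,0],0],
    [[0,0,0],0]
  ]
}}

```text
t: 11.9
eef_pos: [605.5, -269.2, 175.0]
tcp_rot: [3.141, -0.0, -3.141]
ft_force: [-0.0, 1.0, 0.5]
opening: 1.0
grip_force: 0.0
```

```bash
python3 plan.py 605,-271,56,3.1416,30
```

```text
t 11.9 at [ 605.5 -269.2  175. ] -3.141 op 1.0
-> 605,-271,56,3.1416,30 rows 4
   4 rows, each: [0.1, -0.5, 29.8] turn 0.0002 | end [0.5, -1.8, 119.0] 0.001
```

Call:
{"name": "jog_arm", "arguments": {
  "motion": [
    [[0.1,-0.5,25],0],
    [[0.3,-1,55],0],
    [[0.5,-1.8,85],0],
    [[0.5,-1.8,110],0],
    [[0.5,-1.8,119],0]
  ]
}}

```text
t: 12.4
eef_pos: [604.5, -269.8, 53.7]
tcp_rot: [3.14, -0.003, -3.139]
ft_force: [0.3, 0.4, 0.4]
opening: 0.999
grip_force: 0.0
```

Call:
{"name": "jog_arm", "arguments": {
  "motion": [
    [[0,0,0],0],
    [[0,0,0],0],
    [[0,0,0],0],
    [[0,0,0],0],
    [[0,0,0],0]
  ],
  "grip": 1
}}

```text
t: 12.9
eef_pos: [605.3, -271.7, 56.8]
tcp_rot: [-3.141, 0.001, -3.14]
ft_force: [-0.3, -4.5, 2.2]
opening: 0.636
grip_force: 2.0
```

Call:
{"name": "jog_arm", "arguments": {
  "motion": [
    [[0,0,0],0],
    [[0,0,0],0],
    [[0,0,0],0],
    [[0,0,0],0]
  ]
}}

```text
t: 13.3
eef_pos: [605.4, -271.8, 56.7]
tcp_rot: [-3.141, 0.001, -3.14]
ft_force: [0.3, 0.1, 5.5]
opening: 0.627
grip_force: 30.0
```

```bash
python3 - <<'E'
from h import *
s=state();print(s["eef_pos"],s["tcp_rot"],s["ft_force"])
cams=[read_camera("top"),read_camera("side")]
for q in cut("oil_filter_mid",cams): print(q[0]["shot"],q[2],fit("oil_filter_mid",[q],6))
cv2.imwrite("pics/s6.png",cv2.resize(cams[1]["img"][190:310,260:390],None,fx=5,fy=5,interpolation=cv2.INTER_CUBIC))
E
```

```text
[ 605.36631424 -271.76816277   56.72730754] [-3.14109671e+00  1.09304233e-03 -3.14048088e+00] [0.34452219 0.1175027  5.52475527]
oil_filter_mid missed
18 0.7 (array([ 602.53155554, -267.65726218,   -1.31627471]), np.float64(4.3432653892127275))
```

View pics/s6.png

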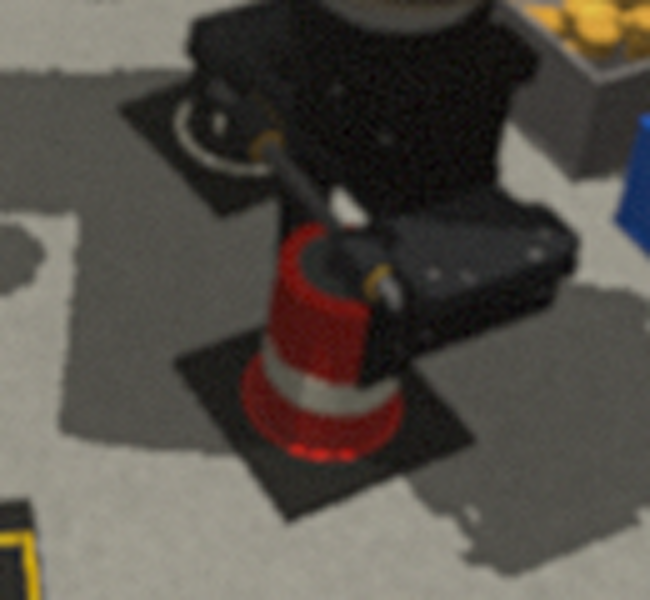

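Call:
{"name": "jog_arm", "arguments": {
  "motion": [
    [[0,0,-3],0],
    [[0,1,-6],0],
    [[0,4,-6],0],
    [[0,7,-6],0],
    [[0,7.8,-6],0]
  ]
}}

```text
t: 14.0
eef_pos: [604.9, -263.2, 61.8]
tcp_rot: [3.141, -0.0, -3.14]
ft_force: [-0.6, 0.1, -3.4]
opening: 0.622
grip_force: 30.0
```

Call:
{"name": "jog_arm", "arguments": {
  "motion": [
    [[0,0,0],0],
    [[0,0,2],0],
    [[0,0,4],0],
    [[0,0,5.5],0],
    [[0,0,6],0]
  ]
}}

```text
t: 14.5
eef_pos: [605.2, -263.9, 56.7]
tcp_rot: [-3.142, 0.001, -3.141]
ft_force: [-3.5, 2.0, 10.9]
opening: 0.616
grip_force: 30.0
```

Call:
{"name": "jog_arm", "arguments": {
  "motion": [
    [[0,0,0.3],0],
    [[0,0,0.3],0],
    [[0,0,0.3],0]
  ]
}}

```text
t: 14.8
eef_pos: [605.2, -263.8, 56.7]
tcp_rot: [-3.141, 0.001, -3.14]
ft_force: [-1.9, 1.1, 7.7]
opening: 0.624
grip_force: 30.0
```

Call:
{"name": "jog_arm", "arguments": {
  "motion": [
    [[0,0,-0.5],0],
    [[0,0,-0.5],0],
    [[0,0,-0.5],0],
    [[0,0,-0.5],0],
    [[0,0,-0.5],0]
  ],
  "grip": 0
}}

```text
t: 15.3
eef_pos: [605.0, -263.8, 56.1]
tcp_rot: [3.141, -0.0, -3.14]
ft_force: [0.7, -0.1, 0.6]
opening: 0.974
grip_force: 0.0
```

Call:
{"name": "jog_arm", "arguments": {
  "motion": [
    [[0,0,-20],0],
    [[0,0,-50],0],
    [[0,0,-80],0],
    [[0,0,-105],0],
    [[0,0,-115],0]
  ]
}}

```text
t: 15.8
eef_pos: [605.7, -264.1, 173.7]
tcp_rot: [-3.14, 0.003, -3.14]
ft_force: [-0.1, 0.0, -0.4]
opening: 1.0
grip_force: 0.0
```

```bash
python3 plan.py 663,79.5,150,3.1416,37
```

```text
t 15.8 at [ 605.7 -264.1  173.7] -3.14 op 1.0
-> 663,79.5,150,3.1416,37 rows 10
   5 rows, each: [-5.8, 34.3, 2.4] turn 0.0001 | end [-28.9, 171.7, 11.8] 0.001
   5 rows, each: [-5.8, 34.4, 2.4] turn 0.0001 | end [-28.8, 171.8, 11.8] 0.001
```

Call:
{"name": "jog_arm", "arguments": {
  "motion": [
    [[-5.8,34.4,2.4],0],
    [[-11.6,68.8,4.8],0],
    [[-17.4,103.2,7.2],0],
    [[-23.2,137.6,9.6],0],
    [[-29,172,12],0]
  ]
}}

```text
t: 16.3
eef_pos: [633.6, -90.3, 158.2]
tcp_rot: [3.141, -0.001, -3.141]
ft_force: [1.3, -0.1, -0.0]
opening: 0.997
grip_force: 0.0
```

Call:
{"name": "jog_arm", "arguments": {
  "motion": [
    [[-5.8,34.4,2.4],0],
    [[-11.6,68.8,4.8],0],
    [[-17.4,103.2,7.2],0],
    [[-23.2,137.6,9.6],0],
    [[-28.8,171.8,12],0]
  ]
}}

```text
t: 16.8
eef_pos: [662.2, 81.6, 146.1]
tcp_rot: [3.142, -0.001, -3.14]
ft_force: [-0.8, 0.1, -0.5]
opening: 0.998
grip_force: 0.0
```

Call:
{"name": "jog_arm", "arguments": {
  "motion": [
    [[0,0,0],0],
    [[0,0,0],0],
    [[0,0,0],0]
  ]
}}

```text
t: 17.1
eef_pos: [662.2, 79.3, 146.7]
tcp_rot: [-3.142, -0.001, -3.141]
ft_force: [1.0, -0.7, -0.3]
opening: 0.999
grip_force: 0.0
```

```bash
python3 plan.py 663,79.5,28.5,3.1416,30; python3 - <<'E'
from h import *
cams=[read_camera("top"),read_camera("side")]
o=cut("oil_filter_mid",cams)
for i,pc in((0,(604.65,-266.96)),(1,(605.51,-263.59))):
    c,k,p=o[i]
    a=poly(34,90)+pc;ring=cv2.convexHull(proj(c,np.c_[a,np.full(90,6.)]).astype(np.float32))
    d=np.array([cv2.pointPolygonTest(ring,tuple(map(float,q)),True) for q in k])
    kk=k[abs(d)>2]
    print(i,len(k),len(kk),fit("oil_filter_mid",[(c,kk,p)],6,yaws=(0,)))
E
```

```text
t 17.1 at [662.2  79.3 146.7] -3.141 op 0.999
-> 663,79.5,28.5,3.1416,30 rows 4
   4 rows, each: [-0.2, 0.1, 29.6] turn 0.0002 | end [-0.8, 0.2, 118.2] 0.001
0 72 39 (array([ 6.04966871e+02, -2.68127434e+02,  5.72301129e-01]), np.float64(0.5162189189581778))
1 114 97 (array([ 6.04958889e+02, -2.59515309e+02,  3.77083031e-03]), np.float64(0.4971279402730272))
```

Call:
{"name": "jog_arm", "arguments": {
  "motion": [
    [[-0.4,0.2,25],0],
    [[-0.8,0.2,55],0],
    [[-0.8,0.2,82],0],
    [[-0.8,0.2,100],0],
    [[-0.8,0.2,108],0]
  ]
}}

```text
t: 17.8
eef_pos: [662.5, 79.7, 37.5]
tcp_rot: [3.142, -0.002, -3.141]
ft_force: [0.6, -0.4, 0.4]
opening: 0.997
grip_force: 0.0
```

Call:
{"name": "jog_arm", "arguments": {
  "motion": [
    [[0,0,3],0],
    [[0,0,6],0],
    [[0,0,9],0],
    [[0,0,10],0],
    [[0,0,10],0]
  ],
  "grip": 0.2
}}

```text
t: 18.3
eef_pos: [663.4, 80.4, 29.6]
tcp_rot: [3.142, 0.001, -3.14]
ft_force: [0.4, -0.4, 0.7]
opening: 0.801
grip_force: 0.0
```

Call:
{"name": "jog_arm", "arguments": {
  "motion": [
    [[0,0,0],0],
    [[0,0,0],0],
    [[0,0,0],0],
    [[0,0,0],0],
    [[0,0,0],0]
  ],
  "grip": 1
}}

```text
t: 18.8
eef_pos: [663.2, 80.3, 29.3]
tcp_rot: [3.142, 0.0, -3.14]
ft_force: [0.3, 0.0, 0.1]
opening: 0.441
grip_force: 0.0
```

Call:
{"name": "jog_arm", "arguments": {
  "motion": [
    [[0,0,0],0],
    [[0,0,0],0],
    [[0,0,0],0]
  ]
}}

```text
t: 19.1
eef_pos: [663.2, 80.3, 29.2]
tcp_rot: [3.141, 0.0, -3.14]
ft_force: [0.8, 0.0, 0.2]
opening: 0.186
grip_force: 0.0
```

```bash
python3 plan.py; python3 - <<'E'
from h import *
cams=[read_camera("top"),read_camera("side")]
for q in cut("bearing_mid",cams): print(q[0]["shot"],q[2],fit("bearing_mid",[q],0))
E
```

```text
t 19.1 at [663.2  80.3  29.2] -3.14 op 0.186
bearing_mid missed
22 0.59 (array([661.50836046,  81.42851006,   0.93473125]), np.float64(1.6142953201053645))
```

```bash
python3 - <<'E'
from h import *
c=read_camera("side");cv2.imwrite("pics/s7.png",cv2.resize(c["img"][110:240,200:360],None,fx=5,fy=4.6,interpolation=cv2.INTER_CUBIC))
E
```

```text
(no output)
```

View pics/s7.png

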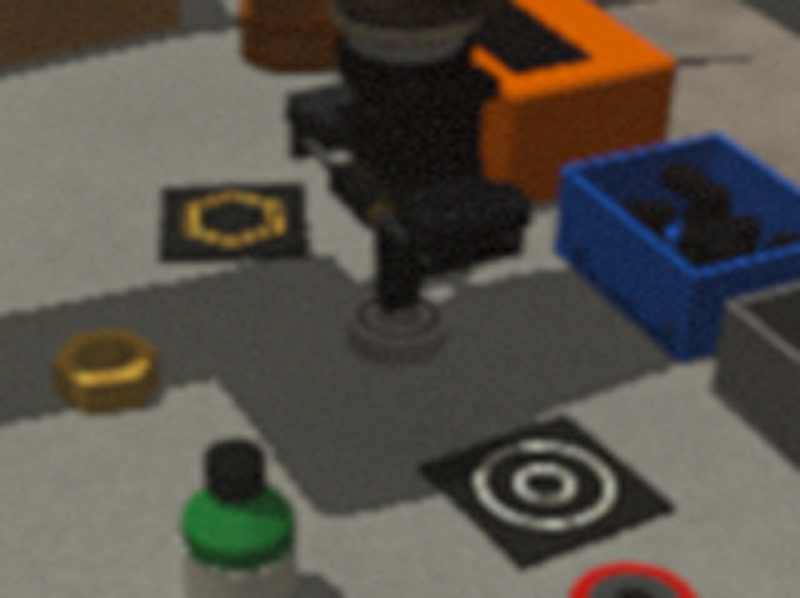

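```bash
python3 - <<'E'
from h import *
c=read_camera("side");s=state();print(s["opening"],s["grip_force"],s["eef_pos"],s["ft_force"])
P=np.array([[663,80,4],[663,80,20],[663,80,60],[663,59,4],[663,101,4],[663,49,0],[663,49,20],[663,49,29],[663,80,88]])
print(np.c_[P,proj(c,P).round(1),((proj(c,P)-[200,110])*[5,4.6]).round()])
cv2.imwrite("pics/s8.png",cv2.resize(c["img"][140:200,245:315],None,fx=10,fy=10,interpolation=cv2.INTER_CUBIC))
E
```

```text
0.006539967553536717 0.0 [663.25362782  80.32740866  29.25755826] [ 1.27876283 -0.21631546  0.44191304]
[[663.   80.    4.  279.  182.8 395.  335. ]
 [663.   80.   20.  279.1 178.5 396.  315. ]
 [663.   80.   60.  279.4 167.6 397.  265. ]
 [663.   59.    4.  282.1 186.5 410.  352. ]
 [663.  101.    4.  276.  179.2 380.  318. ]
 [663.   49.    0.  283.6 189.4 418.  365. ]
 [663.   49.   20.  283.8 184.  419.  340. ]
 [663.   49.   29.  283.9 181.6 419.  329. ]
 [663.   80.   88.  279.6 159.5 398.  228. ]]
```

View pics/s8.png

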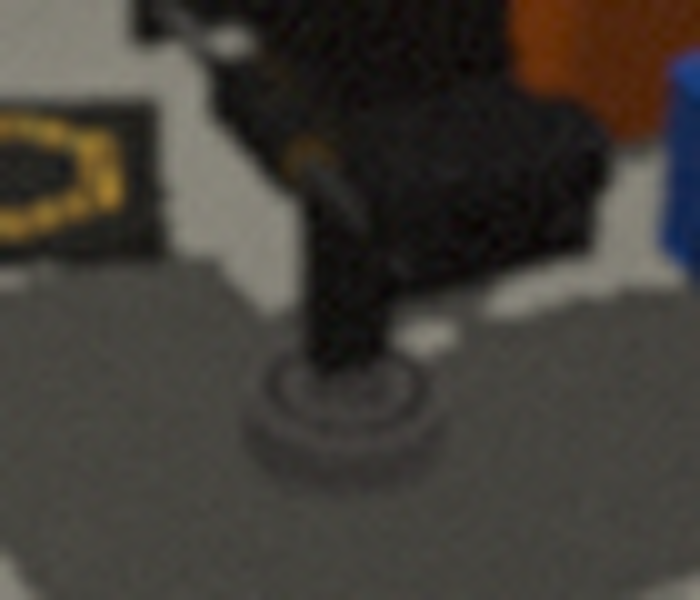

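Call:
{"name": "jog_arm", "arguments": {
  "motion": [
    [[0,0,-2],0],
    [[0,0,-4],0],
    [[0,0,-4],0],
    [[0,0,-4],0],
    [[0,0,-4],0]
  ],
  "grip": 0
}}

```text
t: 19.9
eef_pos: [663.2, 80.3, 33.2]
tcp_rot: [3.142, 0.0, -3.14]
ft_force: [-0.5, 0.3, -0.2]
opening: 0.374
grip_force: 0.0
```

Call:
{"name": "jog_arm", "arguments": {
  "motion": [
    [[0,0,0],0],
    [[0,0,0],0],
    [[0,0,0],0],
    [[0,0,0],0],
    [[0,0,0],0]
  ]
}}

```text
t: 20.4
eef_pos: [663.2, 80.3, 33.2]
tcp_rot: [3.142, 0.0, -3.14]
ft_force: [0.0, -0.2, 0.1]
opening: 0.792
grip_force: 0.0
```

Call:
{"name": "jog_arm", "arguments": {
  "motion": [
    [[0,0,2],0],
    [[0,0,4],0],
    [[0,0,5],0],
    [[0,0,6],0],
    [[0,0,6],0]
  ]
}}

```text
t: 20.9
eef_pos: [663.2, 80.3, 27.0]
tcp_rot: [3.142, -0.0, -3.14]
ft_force: [0.6, -0.2, 0.6]
opening: 0.999
grip_force: 0.0
```

Call:
{"name": "jog_arm", "arguments": {
  "motion": [
    [[0,0,0.5],0],
    [[0,0,1],0],
    [[0,0,1],0]
  ]
}}

```text
t: 21.2
eef_pos: [663.2, 80.3, 26.2]
tcp_rot: [3.141, -0.0, -3.14]
ft_force: [0.5, 0.5, -0.5]
opening: 1.001
grip_force: 0.0
```

```bash
python3 - <<'E'
from h import *
c=read_camera("side");s=state();print(s["opening"],s["eef_pos"],s["ft_force"],s["tcp_rot"])
cv2.imwrite("pics/s9.png",cv2.resize(c["img"][140:205,230:330],None,fx=8,fy=8,interpolation=cv2.INTER_CUBIC))
E
```

```text
1.0013342093372568 [663.22298282  80.32085547  26.23811166] [ 0.2489647  -0.23268783  0.20969715] [ 3.14152205e+00  5.36837616e-05 -3.14036061e+00]
```

View pics/s9.png

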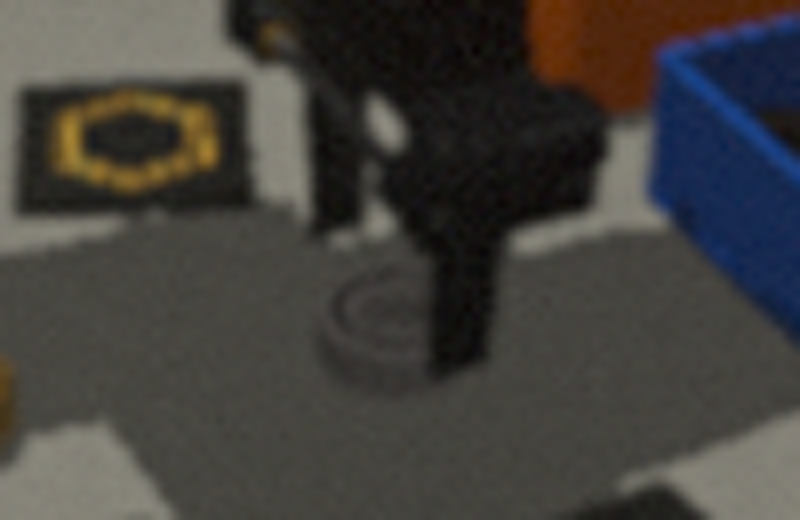

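Call:
{"name": "jog_arm", "arguments": {
  "motion": [
    [[0,0,2],0],
    [[0,0,4],0],
    [[0,0,6],0],
    [[0,0,8],0],
    [[0,0,8],0]
  ]
}}

```text
t: 21.75
eef_pos: [663.1, 80.3, 17.8]
tcp_rot: [3.142, -0.0, -3.14]
ft_force: [0.1, -0.6, -0.0]
opening: 1.003
grip_force: 0.0
```

Call:
{"name": "jog_arm", "arguments": {
  "motion": [
    [[0,0,1],0],
    [[0,0,2],0],
    [[0,0,3],0],
    [[0,0,4],0],
    [[0,0,4],0]
  ]
}}

```text
t: 22.25
eef_pos: [663.1, 80.4, 14.1]
tcp_rot: [3.142, -0.0, -3.14]
ft_force: [-0.4, 0.4, 0.2]
opening: 1.001
grip_force: 0.0
```

Call:
{"name": "jog_arm", "arguments": {
  "motion": [
    [[0,0,1],0],
    [[0,0,2],0],
    [[0,0,3],0],
    [[0,0,4],0],
    [[0,0,4],0]
  ]
}}

```text
t: 22.75
eef_pos: [663.2, 80.3, 10.1]
tcp_rot: [3.141, -0.0, -3.14]
ft_force: [0.1, 0.2, 0.1]
opening: 1.002
grip_force: 0.0
```

```bash
python3 - <<'E'
from h import *
c=read_camera("side");s=state();print(s["opening"],s["eef_pos"],s["ft_force"],s["tcp_rot"])
# dark finger mask: near finger tip lowest dark row around col 280-296
g=c["img"][:,:,:].max(2)[165:200,276:300];print(g)
E
```

```text
0.996245563458864 [663.18371975  80.30085689  10.14791275] [ 0.85830823 -0.16249454  0.23215948] [ 3.14149726e+00 -1.25737926e-04 -3.14044029e+00]
[[46 39 25 22 26 19 17 20 25 24 27 27 20 26 28 20 22 21 22 18 20 18 20 15]
 [58 35 26 23 21 25 24 17 20 17 23 23 22 23 18 15 17 20 23 21 24 19 26 20]
 [58 39 24 23 26 17 23 21 26 25 24 17 27 19 21 18 14 22 15 17 19 17 13 16]
 [57 38 28 25 21 14 17 22 25 20 18 15 16 23 15 17 23 20 21 16 19 21 18 18]
 [50 37 23 25 27 25 19 21 16 20 20 19 16 16 23 22 12 21 15 20 20 18 19 18]
 [52 50 33 21 21 22 21 16 16 21 17 19 18 17 14 18 19 20 15 21 24 13 12 15]
 [65 63 46 31 30 23 20 24 21 26 19 22 22 19 22 21 18 17 16 22 14 15 24 24]
 [67 67 53 34 23 19 16 20 30 27 24 21 23 12 16 12 18 22 16 20 29 33 37 49]
 [65 61 54 45 29 18 18 20 24 28 18 18 19 16 22 18 24 34 39 46 54 57 57 63]
 [57 57 54 54 44 28 26 19 19 23 23 18 21 19 18 22 37 49 59 66 71 70 70 72]
 [62 61 64 66 59 41 25 20 21 14 24 22 19 17 19 23 49 68 71 71 70 69 70 71]
 [67 65 62 67 62 46 33 20 19 16 11 14 21 18 20 27 47 66 71 73 71 72 69 69]
 [61 57 58 57 56 54 45 35 24 16 17 21 19 23 21 27 52 
[... 972 characters left out ...]
66 69 69 70 70 68 67 71]
 [69 70 70 72 71 73 65 54 48 56 59 62 61 66 69 65 66 72 68 69 72 71 68 71]
 [72 68 70 71 66 69 70 66 64 67 70 68 69 67 71 67 68 68 67 71 67 73 70 66]
 [71 71 67 69 73 70 69 70 71 72 70 69 68 71 69 68 70 66 69 69 67 70 69 68]
 [69 70 70 71 69 67 68 67 70 69 70 69 67 70 67 72 70 69 70 67 68 68 69 71]
 [68 68 69 67 67 66 68 67 70 72 68 67 67 71 67 70 70 67 69 70 69 70 70 69]
 [70 70 67 71 69 68 71 69 69 68 68 71 67 69 67 68 72 68 69 72 70 68 66 69]
 [70 69 71 68 69 71 70 69 71 71 67 65 70 70 70 69 70 67 67 64 68 69 71 70]
 [69 71 72 69 69 68 71 70 68 69 70 68 70 68 67 70 71 65 69 67 68 68 67 71]
 [73 69 69 68 71 68 71 69 69 69 69 67 68 70 67 69 67 71 69 67 70 71 69 66]]
```

Call:
{"name": "jog_arm", "arguments": {
  "motion": [
    [[0,0,1],0],
    [[0,0,2],0],
    [[0,0,3],0],
    [[0,0,3],0]
  ]
}}

```text
t: 23.2
eef_pos: [663.1, 80.3, 7.0]
tcp_rot: [3.142, -0.0, -3.14]
ft_force: [0.3, -0.2, -0.3]
opening: 1.001
grip_force: 0.0
```

Call:
{"name": "jog_arm", "arguments": {
  "motion": [
    [[0,0,0],0],
    [[0,0,0],0],
    [[0,0,0],0],
    [[0,0,0],0],
    [[0,0,0],0]
  ],
  "grip": 1
}}

```text
t: 23.7
eef_pos: [663.2, 80.4, 7.2]
tcp_rot: [3.141, 0.0, -3.14]
ft_force: [-0.3, -0.1, 0.1]
opening: 0.636
grip_force: 6.2
```

Call:
{"name": "jog_arm", "arguments": {
  "motion": [
    [[0,0,0],0],
    [[0,0,0],0],
    [[0,0,0],0],
    [[0,0,0],0]
  ]
}}

```text
t: 24.1
eef_pos: [663.2, 80.4, 7.2]
tcp_rot: [3.141, 0.0, -3.14]
ft_force: [-0.8, 0.6, 0.7]
opening: 0.633
grip_force: 30.0
```

```bash
python3 plan.py 663.2,80.3,70,3.1416,30 668.2,-89.3,70,3.1416,30
```

```text
t 24.1 at [663.2  80.4   7.2] -3.14 op 0.633
-> 663.2,80.3,70,3.1416,30 rows 3
   3 rows, each: [0.0, -0.0, -20.9] turn 0.0004 | end [0.0, -0.1, -62.8] 0.001
-> 668.2,-89.3,70,3.1416,30 rows 6
   5 rows, each: [-0.8, -28.3, -0.0] turn -0.0 | end [-4.2, -141.3, -0.0] -0.0
   1 rows, each: [-0.8, -28.3, -0.0] turn -0.0 | end [-0.8, -28.3, -0.0] -0.0
```

Call:
{"name": "jog_arm", "arguments": {
  "motion": [
    [[0,0,-5],0],
    [[0,0,-15],0],
    [[0,0,-28],0],
    [[0,0,-37],0],
    [[0,0,-40],0]
  ]
}}

```text
t: 24.6
eef_pos: [663.8, 80.4, 49.1]
tcp_rot: [3.141, 0.002, -3.14]
ft_force: [0.1, 0.5, -1.7]
opening: 0.63
grip_force: 30.0
```

Call:
{"name": "jog_arm", "arguments": {
  "motion": [
    [[0,-10,0],0],
    [[-1,-32,0],0],
    [[-2,-60,0],0],
    [[-3,-88,0],0],
    [[-4,-116,0],0]
  ]
}}

```text
t: 25.1
eef_pos: [667.0, -37.3, 46.7]
tcp_rot: [3.141, -0.001, -3.14]
ft_force: [0.3, -0.2, -1.9]
opening: 0.63
grip_force: 30.0
```

Call:
{"name": "jog_arm", "arguments": {
  "motion": [
    [[-1,-25,0],0],
    [[-1.5,-42,0],0],
    [[-1.5,-51,0],0],
    [[-1.5,-53.3,0],0],
    [[-1.5,-53.3,0],0]
  ]
}}

```text
t: 25.6
eef_pos: [668.8, -88.6, 47.1]
tcp_rot: [3.141, -0.0, -3.14]
ft_force: [-0.5, 0.1, -1.7]
opening: 0.632
grip_force: 30.0
```

Call:
{"name": "jog_arm", "arguments": {
  "motion": [
    [[0,0,4],0],
    [[0,0,12],0],
    [[0,0,20],0],
    [[0,0,26],0],
    [[0,0,30],0]
  ]
}}

```text
t: 26.1
eef_pos: [668.6, -88.7, 16.1]
tcp_rot: [3.141, -0.001, -3.14]
ft_force: [-0.2, -0.5, -0.9]
opening: 0.632
grip_force: 30.0
```

Call:
{"name": "jog_arm", "arguments": {
  "motion": [
    [[0,0,0],0],
    [[0,0,0],0]
  ]
}}

```text
t: 26.3
eef_pos: [669.0, -89.0, 17.2]
tcp_rot: [3.142, -0.0, -3.14]
ft_force: [0.8, -1.4, -1.9]
opening: 0.631
grip_force: 30.0
```

Contact expected near TCP z = 13.2.

Call:
{"name": "jog_arm", "arguments": {
  "motion": [
    [[0,0,1.2],0],
    [[0,0,2.4],0],
    [[0,0,3.4],0],
    [[0,0,3.7],0],
    [[0,0,3.7],0]
  ]
}}

```text
t: 26.8
eef_pos: [668.9, -88.9, 13.5]
tcp_rot: [3.141, -0.0, -3.14]
ft_force: [-0.6, 0.6, -1.9]
opening: 0.631
grip_force: 30.0
```

Call:
{"name": "jog_arm", "arguments": {
  "motion": [
    [[0,0,0.3],0],
    [[0,0,0.5],0],
    [[0,0,0.5],0]
  ]
}}

```text
t: 27.1
eef_pos: [669.0, -89.0, 13.3]
tcp_rot: [3.142, 0.0, -3.14]
ft_force: [-1.5, 0.5, 1.9]
opening: 0.637
grip_force: 30.0
```

Call:
{"name": "jog_arm", "arguments": {
  "motion": [
    [[0,0,0],0],
    [[0,0,0],0],
    [[0,0,0],0],
    [[0,0,0],0],
    [[0,0,0],0]
  ],
  "grip": 0
}}

```text
t: 27.6
eef_pos: [668.9, -89.0, 13.0]
tcp_rot: [3.142, 0.0, -3.14]
ft_force: [-0.4, -0.5, 0.2]
opening: 0.976
grip_force: 0.0
```

Call:
{"name": "jog_arm", "arguments": {
  "motion": [
    [[0,0,-15],0],
    [[0,0,-45],0],
    [[0,0,-80],0],
    [[0,0,-110],0],
    [[0,0,-120],0]
  ]
}}

```text
t: 28.1
eef_pos: [670.1, -89.2, 137.5]
tcp_rot: [-3.14, 0.005, -3.14]
ft_force: [0.6, 0.6, -0.4]
opening: 1.002
grip_force: 0.0
```

```bash
python3 plan.py 397,299.5,120,2.41,42
```

```text
t 28.1 at [670.1 -89.2 137.5] -3.14 op 1.002
-> 397,299.5,120,2.41,42 rows 12
   5 rows, each: [22.7, 32.4, 1.5] turn 0.0611 | end [113.6, 162.1, 7.3] 0.305
   5 rows, each: [31.4, 24.1, 1.5] turn 0.0611 | end [157.1, 120.5, 7.3] 0.305
   2 rows, each: [37.2, 13.5, 1.5] turn 0.0611 | end [74.4, 27.1, 2.9] 0.122
```

Call:
{"name": "jog_arm", "arguments": {
  "motion": [
    [[22.7,32.4,1.5],0.061],
    [[45.4,64.8,3],0.122],
    [[68.1,97.2,4.5],0.183],
    [[90.8,129.6,6],0.244],
    [[113.5,162,7],0.305]
  ]
}}

```text
t: 28.6
eef_pos: [553.9, 73.9, 125.9]
tcp_rot: [-3.142, -0.0, 2.835]
ft_force: [0.4, 0.0, 0.2]
opening: 1.001
grip_force: 0.0
```

Call:
{"name": "jog_arm", "arguments": {
  "motion": [
    [[31.4,24.1,1.5],0.061],
    [[62.8,48.2,3],0.122],
    [[94.2,72.3,4.5],0.183],
    [[125.6,96.4,6],0.244],
    [[157,120.5,7],0.305]
  ]
}}

```text
t: 29.1
eef_pos: [440.2, 235.9, 119.0]
tcp_rot: [-3.142, -0.0, 2.53]
ft_force: [0.8, -0.4, -1.0]
opening: 1.0
grip_force: 0.0
```

Call:
{"name": "jog_arm", "arguments": {
  "motion": [
    [[37,13.5,0],0.061],
    [[65,24,0],0.122],
    [[74,27,0],0.122],
    [[74,27,0],0.122],
    [[74,27,0],0.122]
  ]
}}

```text
t: 29.6
eef_pos: [396.7, 298.7, 119.0]
tcp_rot: [3.142, 0.0, 2.412]
ft_force: [0.0, 1.0, -0.3]
opening: 1.003
grip_force: 0.0
```

```bash
python3 plan.py 397,299.5,20,2.41,42;  python3 - <<'E'
from h import *
cams=[read_camera("top"),read_camera("side")]
for n,z in(("bearing_mid",6),("pad_bearing_top",0),("carton_mid",0)):
  for q in cut(n,cams): print(n,q[0]["shot"],q[2],fit(n,[q],z))
cv2.imwrite("pics/t10.png",cv2.resize(cams[0]["img"][120:220,250:400],None,fx=5,fy=5,interpolation=cv2.INTER_CUBIC))
E
```

```text
t 29.6 at [396.7 298.7 119. ] 2.412 op 1.003
-> 397,299.5,20,2.41,42 rows 3
   3 rows, each: [0.1, 0.3, 33.0] turn 0.0006 | end [0.3, 0.8, 99.0] 0.002
bearing_mid 27 0.57 (array([ 6.70429714e+02, -8.95901782e+01,  5.68305276e-01]), np.float64(0.4070286873199109))
bearing_mid 28 0.61 (array([ 6.69142623e+02, -8.58110710e+01, -4.12631227e-01]), np.float64(0.3225307746002071))
pad_bearing_top 27 0.88 (array([ 6.67347569e+02, -9.00560093e+01,  9.87621623e-02]), np.float64(0.49050916948205014))
pad_bearing_top 28 0.96 (array([ 6.67265887e+02, -8.62371082e+01,  1.04008329e-01]), np.float64(3.9961198711365555))
carton_mid 27 0.53 (array([397.35502323, 301.13318926,  -0.7249514 ]), np.float64(3.594404480803953))
carton_mid 28 0.94 (array([397.30719848, 307.21580202,  -0.70903723]), np.float64(0.6721422815016782))
```

View pics/t10.png

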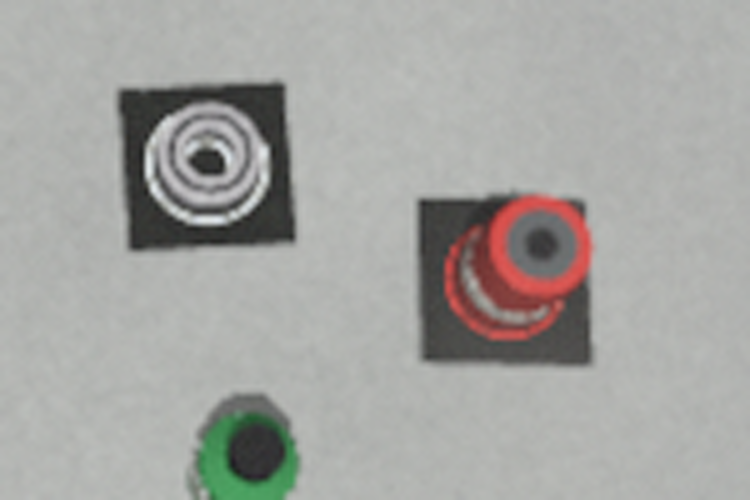

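Call:
{"name": "jog_arm", "arguments": {
  "motion": [
    [[0,0.5,20],0],
    [[0,1,50],0],
    [[0,1,76],0],
    [[0,1,94],0],
    [[0,1,99],0]
  ]
}}

```text
t: 30.5
eef_pos: [396.3, 299.6, 18.4]
tcp_rot: [-3.139, -0.001, 2.411]
ft_force: [-0.4, 0.1, 0.2]
opening: 1.003
grip_force: 0.0
```

Call:
{"name": "jog_arm", "arguments": {
  "motion": [
    [[0,0,2],0],
    [[0,0,5],0],
    [[0,0,8],0],
    [[0,0,8],0]
  ]
}}

```text
t: 30.9
eef_pos: [397.0, 300.1, 12.3]
tcp_rot: [3.141, 0.0, 2.411]
ft_force: [-0.0, -0.2, -0.5]
opening: 1.001
grip_force: 0.0
```

Call:
{"name": "jog_arm", "arguments": {
  "motion": [
    [[0,0,0],0],
    [[0,0,0],0],
    [[0,0,0],0],
    [[0,0,0],0],
    [[0,0,0],0]
  ],
  "grip": 1
}}

```text
t: 31.4
eef_pos: [396.9, 300.1, 12.1]
tcp_rot: [3.141, -0.0, 2.411]
ft_force: [0.2, 0.3, 0.4]
opening: 0.636
grip_force: 0.0
```

Call:
{"name": "jog_arm", "arguments": {
  "motion": [
    [[0,0,0],0],
    [[0,0,0],0],
    [[0,0,0],0],
    [[0,0,0],0],
    [[0,0,0],0]
  ]
}}

```text
t: 31.9
eef_pos: [397.0, 300.2, 12.1]
tcp_rot: [3.141, 0.0, 2.411]
ft_force: [1.4, 1.0, 0.9]
opening: 0.528
grip_force: 30.0
```

Call:
{"name": "jog_arm", "arguments": {
  "motion": [
    [[0,0,-5],0],
    [[0,0,-30],0],
    [[0,0,-65],0],
    [[0,0,-105],0],
    [[0,0,-145],0]
  ]
}}

```text
t: 32.4
eef_pos: [396.0, 299.6, 158.4]
tcp_rot: [-3.14, -0.001, 2.411]
ft_force: [0.2, -0.2, -3.2]
opening: 0.525
grip_force: 30.0
```

Call:
{"name": "jog_arm", "arguments": {
  "motion": [
    [[0,0,-20],0],
    [[0,0,-25],0],
    [[0,0,-25],0]
  ]
}}

```text
t: 32.7
eef_pos: [396.5, 299.8, 182.0]
tcp_rot: [3.142, -0.0, 2.411]
ft_force: [0.6, 0.4, -4.3]
opening: 0.525
grip_force: 30.0
```

```bash
python3 plan.py 560,20,182,2.6,35 397,-291.5,182,2.797,35
```

```text
t 32.7 at [396.5 299.8 182. ] 2.411 op 0.525
-> 560,20,182,2.6,35 rows 10
   5 rows, each: [-30.9, -9.9, -0.0] turn -0.0189 | end [-154.3, -49.6, -0.0] -0.095
   5 rows, each: [-29.8, -12.8, -0.0] turn -0.0189 | end [-148.9, -64.0, -0.0] -0.095
-> 397,-291.5,182,2.797,35 rows 11
   5 rows, each: [-1.9, -31.9, -0.0] turn -0.0179 | end [-9.5, -159.5, -0.0] -0.09
   5 rows, each: [1.0, -31.9, -0.0] turn -0.0179 | end [4.8, -159.7, -0.0] -0.09
   1 rows, each: [3.8, -31.7, -0.0] turn -0.0179 | end [3.8, -31.7, -0.0] -0.018
```

Call:
{"name": "jog_arm", "arguments": {
  "motion": [
    [[-15,-5,0],-0.019],
    [[-46,-15,0],-0.038],
    [[-82,-26,0],-0.057],
    [[-118,-38,0],-0.076],
    [[-154,-50,0],-0.095]
  ]
}}

```text
t: 33.2
eef_pos: [477.9, 158.5, 180.1]
tcp_rot: [-3.139, -0.002, 2.507]
ft_force: [-0.1, 1.0, -3.5]
opening: 0.526
grip_force: 30.0
```

Call:
{"name": "jog_arm", "arguments": {
  "motion": [
    [[-34,-14,0],-0.019],
    [[-66,-28,0],-0.038],
    [[-98,-42,0],-0.057],
    [[-128,-55,0],-0.076],
    [[-149,-64,0],-0.095]
  ]
}}

```text
t: 33.7
eef_pos: [560.1, 18.2, 179.7]
tcp_rot: [-3.14, -0.003, 2.6]
ft_force: [0.5, 0.1, -2.2]
opening: 0.525
grip_force: 30.0
```

Call:
{"name": "jog_arm", "arguments": {
  "motion": [
    [[-1,-20,0],-0.018],
    [[-3,-52,0],-0.036],
    [[-5,-88,0],-0.054],
    [[-7,-124,0],-0.072],
    [[-9.5,-160,0],-0.09]
  ]
}}

```text
t: 34.2
eef_pos: [484.2, -122.8, 180.0]
tcp_rot: [-3.141, -0.004, 2.692]
ft_force: [0.2, -0.0, -3.9]
opening: 0.522
grip_force: 30.0
```

Call:
{"name": "jog_arm", "arguments": {
  "motion": [
    [[1,-34,0],-0.018],
    [[2,-68,0],-0.036],
    [[3,-102,0],-0.054],
    [[4,-134,0],-0.072],
    [[5,-160,0],-0.09]
  ]
}}

```text
t: 34.7
eef_pos: [410.1, -264.7, 180.1]
tcp_rot: [3.14, -0.003, 2.781]
ft_force: [0.4, 0.3, -3.1]
opening: 0.524
grip_force: 30.0
```

Call:
{"name": "jog_arm", "arguments": {
  "motion": [
    [[2,-18,0],-0.018],
    [[3.8,-29,0],-0.018],
    [[3.8,-31.7,0],-0.018],
    [[3.8,-31.7,0],-0.018],
    [[3.8,-31.7,0],-0.018]
  ]
}}

```text
t: 35.2
eef_pos: [397.1, -291.4, 181.6]
tcp_rot: [3.141, -0.001, 2.799]
ft_force: [0.1, -0.2, -2.9]
opening: 0.524
grip_force: 30.0
```

```bash
python3 plan.py 397,-291.5,22,2.797,35
```

```text
t 35.2 at [ 397.1 -291.4  181.6] 2.799 op 0.524
-> 397,-291.5,22,2.797,35 rows 5
   5 rows, each: [0.0, -0.0, 31.9] turn 0.0004 | end [0.0, -0.1, 159.6] 0.002
```

Contact expected at TCP z ≈ 18.1.

Call:
{"name": "jog_arm", "arguments": {
  "motion": [
    [[0,0,15],0],
    [[0,0,45],0],
    [[0,0,80],0],
    [[0,0,112],0],
    [[0,0,135],0]
  ]
}}

```text
t: 35.7
eef_pos: [397.0, -291.1, 45.3]
tcp_rot: [3.141, -0.001, 2.8]
ft_force: [-0.4, 0.3, -3.5]
opening: 0.524
grip_force: 30.0
```

Call:
{"name": "jog_arm", "arguments": {
  "motion": [
    [[0,0,10],0],
    [[0,0,16],0],
    [[0,0,20],0],
    [[0,0,22],0],
    [[0,0,22],0]
  ]
}}

```text
t: 36.2
eef_pos: [397.1, -292.3, 25.5]
tcp_rot: [-3.141, 0.001, 2.799]
ft_force: [-0.8, 0.6, -4.3]
opening: 0.525
grip_force: 30.0
```

```bash
python3 - <<'E'
from h import *
s=state();print(s["eef_pos"],s["ft_force"],s["tcp_rot"])
cams=[read_camera("top"),read_camera("side")]
z=s["eef_pos"][2]-12.1
for q in cut("carton_mid",cams): print(q[0]["shot"],q[2],fit("carton_mid",[q],z))
E
```

```text
[ 397.12365734 -292.30639267   25.49389582] [-0.80989172  0.58234098 -4.33828095] [-3.14129436e+00  8.81950193e-04  2.79882028e+00]
carton_mid missed
30 0.61 (array([ 420.52890328, -273.96447035,    1.24394081]), np.float64(0.8259597946958849))
```

Call:
{"name": "jog_arm", "arguments": {
  "motion": [
    [[0.2,0.5,2],0],
    [[0.3,0.7,4],0],
    [[0.3,0.7,6],0],
    [[0.3,0.7,7],0],
    [[0.3,0.7,7],0]
  ]
}}

```text
t: 36.9
eef_pos: [396.8, -291.3, 18.1]
tcp_rot: [3.141, -0.0, 2.799]
ft_force: [-1.2, 1.5, 0.0]
opening: 0.522
grip_force: 30.0
```

Call:
{"name": "jog_arm", "arguments": {
  "motion": [
    [[0,0,0.4],0],
    [[0,0,0.6],0],
    [[0,0,0.6],0]
  ]
}}

```text
t: 37.2
eef_pos: [396.8, -291.3, 18.0]
tcp_rot: [-3.142, 0.0, 2.799]
ft_force: [-2.0, 2.8, 11.3]
opening: 0.522
grip_force: 30.0
```

Call:
{"name": "jog_arm", "arguments": {
  "motion": [
    [[0,0,-0.3],0],
    [[0,0,-0.3],0],
    [[0,0,-0.3],0],
    [[0,0,-0.3],0],
    [[0,0,-0.3],0]
  ],
  "grip": 0
}}

```text
t: 37.7
eef_pos: [396.8, -291.4, 17.6]
tcp_rot: [3.141, -0.0, 2.799]
ft_force: [-0.0, -0.2, 1.0]
opening: 0.89
grip_force: 0.0
```

Call:
{"name": "jog_arm", "arguments": {
  "motion": [
    [[0,0,-20],0],
    [[0,0,-55],0],
    [[0,0,-95],0],
    [[0,0,-135],0],
    [[0,0,-165],0]
  ]
}}

```text
t: 38.2
eef_pos: [396.9, -291.5, 185.0]
tcp_rot: [-3.141, 0.002, 2.799]
ft_force: [-0.3, -0.4, -0.4]
opening: 0.997
grip_force: 0.0
```

```bash
python3 plan.py 486,106.5,150,1.89,42
```

```text
t 38.2 at [ 396.9 -291.5  185. ] 2.799 op 0.997
-> 486,106.5,150,1.89,42 rows 10
   5 rows, each: [5.0, 40.5, 3.5] turn 0.0909 | end [24.9, 202.4, 17.5] 0.454
   5 rows, each: [22.2, 34.2, 3.5] turn 0.0909 | end [111.2, 170.9, 17.5] 0.454
```

Call:
{"name": "jog_arm", "arguments": {
  "motion": [
    [[5,40.5,0],0.091],
    [[10,81,0],0.182],
    [[15,121.5,0],0.273],
    [[20,162,0],0.364],
    [[25,202.5,0],0.454]
  ]
}}

```text
t: 38.7
eef_pos: [441.4, -90.7, 182.8]
tcp_rot: [3.141, 0.0, 2.341]
ft_force: [1.2, 0.7, 0.2]
opening: 1.0
grip_force: 0.0
```

Call:
{"name": "jog_arm", "arguments": {
  "motion": [
    [[22.2,34.2,0],0.091],
    [[44.4,68.4,5],0.182],
    [[66.6,102.6,15],0.273],
    [[90,138,25],0.364],
    [[111,171,35],0.454]
  ]
}}

```text
t: 39.2
eef_pos: [486.1, 108.6, 147.4]
tcp_rot: [3.141, -0.0, 1.887]
ft_force: [1.3, -0.7, 0.7]
opening: 1.002
grip_force: 0.0
```

Call:
{"name": "jog_arm", "arguments": {
  "motion": [
    [[0,0,0],0],
    [[0,0,0],0],
    [[0,0,0],0],
    [[0,0,0],0]
  ]
}}

```text
t: 39.6
eef_pos: [486.1, 105.6, 148.1]
tcp_rot: [3.141, 0.0, 1.89]
ft_force: [-0.2, 0.3, 1.2]
opening: 1.002
grip_force: 0.0
```

```bash
python3 plan.py 486,106.5,20,1.89,42; python3 - <<'E'
from h import *
cams=[read_camera("top"),read_camera("side")]
for n,z in(("carton_mid",6),("pad_carton_top",0),("nut_mid",0),("pad_nut_top",0)):
  for q in cut(n,cams): print(n,q[0]["shot"],q[2],fit(n,[q],z))
cv2.imwrite("pics/t11.png",np.hstack([cv2.resize(cams[i]["img"][a:a+70,b:b+70],(400,400),interpolation=cv2.INTER_CUBIC) for i,a,b in((0,213,325),(1,275,210))]))
E
```

```text
t 39.6 at [486.1 105.6 148.1] 1.89 op 1.002
-> 486,106.5,20,1.89,42 rows 4
   4 rows, each: [0.2, 0.1, 32.0] turn 0.0 | end [0.8, 0.2, 128.1] 0.0
carton_mid 31 0.67 (array([ 3.96080018e+02, -2.91518683e+02, -3.26193521e-01]), np.float64(0.38825597675973833))
carton_mid 32 0.94 (array([ 3.95908576e+02, -2.89154673e+02, -3.58330256e-01]), np.float64(0.3582941809975299))
pad_carton_top 31 0.57 (array([ 424.51737232, -219.36488533,    1.1959089 ]), np.float64(3.5243827029979533))
pad_carton_top 32 0.84 (array([ 371.61419758, -360.70129409,    1.24698896]), np.float64(6.623549438959474))
nut_mid missed
nut_mid 32 0.91 (array([484.55528283, 110.8382099 ,  -0.77299808]), np.float64(0.32618241488603517))
pad_nut_top 31 0.73 (array([ 6.23859485e+02,  2.55698379e+02, -4.39261530e-01]), np.float64(3.745605854295519))
pad_nut_top 32 0.68 (array([626.44749281, 261.67105764,   1.18773984]), np.float64(0.30852093853844986))
```

View pics/t11.png

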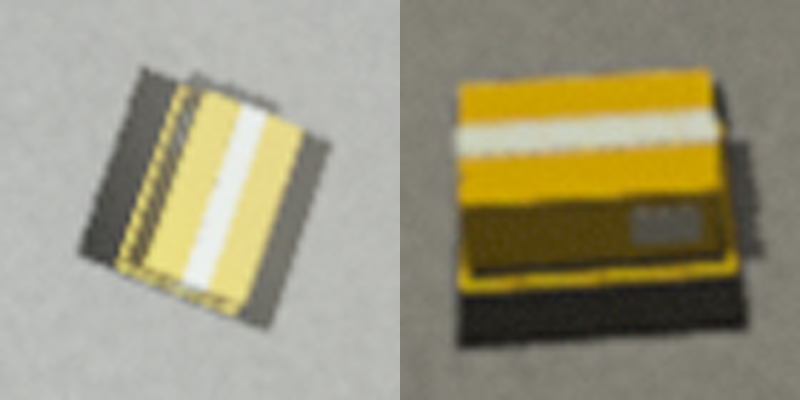

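Call:
{"name": "jog_arm", "arguments": {
  "motion": [
    [[0.5,0,20],0],
    [[0.8,0,55],0],
    [[0.8,0,90],0],
    [[0.8,0,115],0],
    [[0.8,0,126],0]
  ]
}}

```text
t: 40.6
eef_pos: [485.0, 107.3, 19.8]
tcp_rot: [-3.139, -0.001, 1.891]
ft_force: [-0.3, 0.4, 1.0]
opening: 1.002
grip_force: 0.0
```

Call:
{"name": "jog_arm", "arguments": {
  "motion": [
    [[0,0,3],0],
    [[0,0,7],0],
    [[0,0,11],0],
    [[0,0,13.5],0],
    [[0,0,13.5],0]
  ]
}}

```text
t: 41.1
eef_pos: [485.9, 107.4, 8.5]
tcp_rot: [3.141, 0.0, 1.891]
ft_force: [-0.4, 0.4, -0.2]
opening: 1.001
grip_force: 0.0
```

Call:
{"name": "jog_arm", "arguments": {
  "motion": [
    [[0,0,0],0],
    [[0,0,0],0],
    [[0,0,0],0],
    [[0,0,0],0],
    [[0,0,0],0]
  ],
  "grip": 1
}}

```text
t: 41.6
eef_pos: [485.8, 107.4, 8.3]
tcp_rot: [3.141, -0.0, 1.891]
ft_force: [0.0, -0.0, -0.9]
opening: 0.639
grip_force: 0.0
```

Call:
{"name": "jog_arm", "arguments": {
  "motion": [
    [[0,0,0],0],
    [[0,0,0],0],
    [[0,0,0],0],
    [[0,0,0],0],
    [[0,0,0],0]
  ]
}}

```text
t: 42.1
eef_pos: [485.7, 107.4, 8.2]
tcp_rot: [-3.141, -0.0, 1.891]
ft_force: [-2.4, -0.7, 1.1]
opening: 0.578
grip_force: 30.0
```

```bash
python3 plan.py 486.5,106.5,68,1.89,30 627.5,256.5,68,1.89,30
```

```text
t 42.1 at [485.7 107.4   8.2] 1.891 op 0.578
-> 486.5,106.5,68,1.89,30 rows 2
   2 rows, each: [-0.5, 0.3, -29.9] turn 0.0004 | end [-1.1, 0.5, -59.8] 0.001
-> 627.5,256.5,68,1.89,30 rows 7
   5 rows, each: [14.0, 25.8, -0.0] turn -0.0 | end [70.1, 129.2, -0.0] -0.0
   2 rows, each: [14.0, 25.8, -0.0] turn -0.0 | end [28.1, 51.7, -0.0] -0.0
```

Call:
{"name": "jog_arm", "arguments": {
  "motion": [
    [[0,0,-5],0],
    [[0,0,-18],0],
    [[0,0,-32],0],
    [[0,0,-40],0],
    [[0,0,-42],0]
  ]
}}

```text
t: 42.6
eef_pos: [486.2, 107.5, 51.1]
tcp_rot: [3.14, 0.0, 1.891]
ft_force: [0.3, -0.2, -2.8]
opening: 0.574
grip_force: 30.0
```

Call:
{"name": "jog_arm", "arguments": {
  "motion": [
    [[6,11,0],0],
    [[18,33,0],0],
    [[32,60,0],0],
    [[46,86,0],0],
    [[60,112,0],0]
  ]
}}

```text
t: 43.1
eef_pos: [574.2, 201.1, 49.5]
tcp_rot: [-3.141, -0.0, 1.891]
ft_force: [-0.3, -0.9, -1.8]
opening: 0.575
grip_force: 30.0
```

Call:
{"name": "jog_arm", "arguments": {
  "motion": [
    [[14,26,0],0],
    [[27,50,0],0],
    [[35,65,0],0],
    [[37.2,68.8,0],0],
    [[37.2,68.8,0],0]
  ]
}}

```text
t: 43.6
eef_pos: [626.5, 257.0, 49.2]
tcp_rot: [-3.14, -0.0, 1.891]
ft_force: [-0.4, 0.1, -2.3]
opening: 0.575
grip_force: 30.0
```

Call:
{"name": "jog_arm", "arguments": {
  "motion": [
    [[0,0,4],0],
    [[0,0,12],0],
    [[0,0,21],0],
    [[0,0,28],0],
    [[0,0,31],0]
  ]
}}

```text
t: 44.1
eef_pos: [626.4, 256.2, 18.0]
tcp_rot: [-3.14, -0.0, 1.891]
ft_force: [0.1, -0.0, -1.1]
opening: 0.575
grip_force: 30.0
```

Call:
{"name": "jog_arm", "arguments": {
  "motion": [
    [[0,0,0],0],
    [[0,0,0],0],
    [[0,0,0],0]
  ]
}}

```text
t: 44.4
eef_pos: [627.0, 256.6, 19.6]
tcp_rot: [3.141, -0.0, 1.891]
ft_force: [-0.1, -0.2, -2.9]
opening: 0.576
grip_force: 30.0
```

Contact expected at z ≈ 14.2.

Call:
{"name": "jog_arm", "arguments": {
  "motion": [
    [[0,0,1.5],0],
    [[0,0,3],0],
    [[0,0,4.5],0],
    [[0,0,5.1],0],
    [[0,0,5.1],0]
  ]
}}

```text
t: 44.9
eef_pos: [626.8, 256.5, 14.3]
tcp_rot: [-3.142, -0.0, 1.891]
ft_force: [-0.5, -0.8, 1.9]
opening: 0.575
grip_force: 30.0
```

Call:
{"name": "jog_arm", "arguments": {
  "motion": [
    [[0,0,0.3],0],
    [[0,0,0.5],0],
    [[0,0,0.5],0]
  ]
}}

```text
t: 45.2
eef_pos: [626.8, 256.6, 14.3]
tcp_rot: [3.141, -0.0, 1.891]
ft_force: [-3.2, -0.9, 5.9]
opening: 0.577
grip_force: 30.0
```

Release, rise, and move clear for a final look.

Call:
{"name": "jog_arm", "arguments": {
  "motion": [
    [[0,0,-0.2],0],
    [[0,0,-0.2],0],
    [[0,0,-0.2],0],
    [[0,0,-0.2],0],
    [[0,0,-0.2],0]
  ],
  "grip": 0
}}

```text
t: 45.7
eef_pos: [626.9, 256.6, 13.8]
tcp_rot: [3.142, -0.0, 1.891]
ft_force: [-0.3, 0.1, 1.1]
opening: 0.94
grip_force: 0.0
```

Call:
{"name": "jog_arm", "arguments": {
  "motion": [
    [[0,0,-15],0],
    [[0,0,-50],0],
    [[0,0,-90],0],
    [[0,0,-130],0],
    [[0,0,-165],0]
  ]
}}

```text
t: 46.2
eef_pos: [626.9, 256.6, 182.3]
tcp_rot: [3.14, -0.0, 1.891]
ft_force: [0.6, -0.3, 0.2]
opening: 1.001
grip_force: 0.0
```

Call:
{"name": "jog_arm", "arguments": {
  "motion": [
    [[10,-35,0],0],
    [[20,-70,0],0],
    [[30,-105,0],0],
    [[40,-140,0],0],
    [[50,-175,0],0]
  ]
}}

```text
t: 46.7
eef_pos: [443.5, 248.8, 179.9]
tcp_rot: [3.14, -0.0, 1.891]
ft_force: [0.6, 0.5, 0.7]
opening: 0.995
grip_force: 0.0
```

Call:
{"name": "jog_arm", "arguments": {
  "motion": [
    [[20,-30,0],0],
    [[40,-60,0],0],
    [[60,-80,0],0],
    [[70,-90,0],0],
    [[70,-90,0],0]
  ]
}}

```text
t: 47.2
eef_pos: [336.8, 287.7, 179.7]
tcp_rot: [3.14, -0.0, 1.893]
ft_force: [-0.6, 0.0, -0.1]
opening: 0.997
grip_force: 0.0
```

```bash
python3 - <<'E'
from h import *
print(state()["eef_pos"],state()["opening"])
cams=[read_camera("top"),read_camera("side")]
for n,z in(("nut_mid",6),("pad_nut_top",0),("blue_filter_mid",0),("oil_bottle_mid",0),("carton_mid",6),("bearing_mid",6)):
  for q in cut(n,cams): print(n,q[0]["shot"],q[2],fit(n,[q],z))
cv2.imwrite("pics/f1.png",cams[0]["img"])
cv2.imwrite("pics/f2.png",np.hstack([cv2.resize(cams[i]["img"][a:a+h,b:b+w],(400,400*h//w),interpolation=cv2.INTER_CUBIC) for i,a,b,w,h in((0,132,144,60,60),(1,140,220,60,60))]))
E
```

```text
[336.81697197 287.71937357 179.65908167] 0.996562807355882
nut_mid 33 0.78 (array([628.623309  , 254.02458974,  -0.69398479]), np.float64(0.41156397433638175))
nut_mid 34 0.71 (array([627.14943658, 262.20292075,  -0.66404153]), np.float64(0.31886440613248834))
pad_nut_top 33 0.82 (array([626.34680095, 256.73539087,   1.20956998]), np.float64(0.376606242132135))
pad_nut_top 34 0.64 (array([630.32961809, 267.64870065,   1.13363061]), np.float64(2.410292713581449))
blue_filter_mid 33 0.78 (array([ 527.21385938, -448.24624575,    0.83955131]), np.float64(0.48819160526776123))
blue_filter_mid 34 0.72 (array([ 5.27806841e+02, -4.40015394e+02, -3.60785820e-01]), np.float64(0.46520704996054185))
oil_bottle_mid 33 0.79 (array([ 480.17674485, -111.10894655,    1.76956491]), np.float64(0.6722957094372211))
oil_bottle_mid 34 0.68 (array([ 480.75850267, -105.65955396,   -1.42373697]), np.float64(0.9838903735799434))
carton_mid 33 0.83 (array([ 3.95312479e+02, -2.91627430e+02, -3.53521637e-01]), np.float64(0.31050757978049065))
carton_mid 34 0.75 (array([ 3.96413012e+02, -2.89225797e+02, -3.44549310e-01]), np.float64(0.7562972628218708))
bearing_mid 33 0.63 (array([ 6.69760105e+02, -8.93970404e+01, -5.52142176e-01]), np.float64(0.32565200867798644))
bearing_mid 34 0.62 (array([669.44079605, -86.33972738,   1.35044513]), np.float64(0.541769960667728))
```

View pics/f2.png

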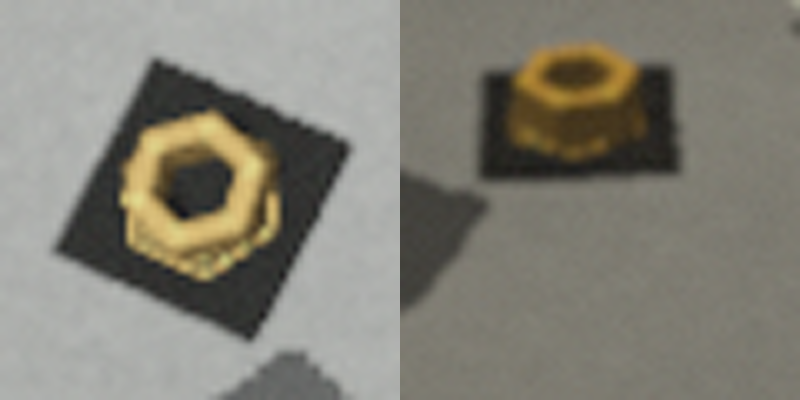

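```bash
python3 -c "
from cell import *
print(job_done())"
```

```text
the job is handed in; nothing more can be done
None
```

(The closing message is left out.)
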